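Sweep loose hardware into the scoop tray

TASK

Clear the hardware left from taking the instrument apart: sweep the two hex nuts and the two hex standoffs across the bench mat, in through the open mouth of the scoop tray and up past its ramp, so that all four come to rest on the tray's flat floor. Push them along with the fingertips; do not pick any of them up. Leave the lens barrel, the flange ring and the multimeter where they are.

Things in the scene. Friction and masses are not known exactly. Their poses are not given: they have to be found in the camera images.
- tray: aluminium scoop tray, 150 mm deep (x) by 220 mm wide (y), fixed. Origin under its centre at mat height; +x points from mouth to back wall. The mouth is the whole -x side, facing roughly the robot's right: a ramp rises from the mat at x = -75 mm to x = -60 mm, then flat floor, 2 mm above the mat. Back and side walls 2 mm thick, 25 mm tall (sides 15 mm tall over the 30 mm nearest the mouth)
- nut_a: loose stainless hex nut, 24 mm across flats, 13 mm thick, about 33 g, lying flat on the bench mat; origin at its centre (6.5 mm above the mat), z along its bore; any yaw
- nut_b: loose stainless hex nut, 24 mm across flats, 13 mm thick, about 33 g, lying flat on the bench mat; origin at its centre (6.5 mm above the mat), z along its bore; any yaw
- standoff_a: loose stainless hex standoff (spacer rod), 16 mm across flats, 40 mm long, about 55 g, lying on one of its flats on the bench mat; origin at its centre (8 mm above the mat), x along its length; any yaw
- standoff_b: loose stainless hex standoff (spacer rod), 16 mm across flats, 40 mm long, about 55 g, lying on one of its flats on the bench mat; origin at its centre (8 mm above the mat), x along its length; any yaw
- lens: bystander: black lens barrel with a glass front, standing upright among the hardware, 43 mm diameter, 48 mm tall, 130 g; origin at the centre of its underside, z up
- flange: bystander: aluminium flange ring lying flat, 80 mm outside and 48 mm inside diameter, 12 mm thick; origin at the centre of its underside
- meter: bystander: grey handheld multimeter lying on its back, 160 mm long (x) by 78 mm wide (y), 43 mm tall with its selector knob; origin at the centre of its underside

How it is judged:
By the outcome, as a careful person would: the job done as asked, in the order asked, and still so for the second after the job is handed in, with the robot touching nothing.
It also fails if it takes over 72 s, if anything falls off the work surface, if the arm or the gripper's body presses on something with over 40 N, if the wrist force passes 120 N, or if a joint passes its speed limit or range.

ROBOT

A 6-joint arm with a two-finger parallel gripper is mounted at the origin on the work surface. World frame = base frame: x ahead of the robot, y to its left, z up, the work surface at z = 0. Lengths are in m, angles in rad, forces in N, time in s.
With the tool pointing down it reaches from about 0.425 to 0.95 m from the base axis. Payload 3.5 kg.
Tool frame: the origin (TCP) lies on the centre line of the jaws, within the pads' length; the fingertips stand 11 mm ahead of it and the grasp point (between the pads) lies 8 mm behind it; x points along the fingers, y is the direction in which the jaws open and shut, and the axes are right-handed (so a half turn about x gives the same grasp; the last joint's range is limited). The gripper opens to 85 mm and grips with 20 to 120 N. Pads are 22 mm wide; open, the fingers measure 114 mm over their backs; the gripper's body (76 mm by 85 mm) begins 54 mm behind the grasp point. The pads swing forward as they close: fully open they stand 13 mm farther back than shut.
Start: joints at [-1.427, 0.286, 1.577, -0, 1.279, -0.15], TCP at [0.195, -0.646, 0.242] pointing down, gripper open.
Joint ranges: [-2.77, 2.77], [-0.9, 2.22], [0.21, 2.48], [-1.53, 4.67], [0.24, 2.81], [-2.84, 2.84]. Speed limits (rad/s): [2.79, 2.79, 3.14, 3.14, 3.14, 3.14].

INTERFACE

Orientations are given as a unit quaternion [x, y, z, w].
In Python, from plant import ctrl gives the robot as it stands. The module is installed in compiled form; this text tells all that it offers.
- The arm moves only by the tool drive_tool, never from a script. Its argument "series" is a list of rows, each a list of 2 entries, a list of its own where there are three numbers: the shift along the tool's x, y, z in units of 50 mm (1.0 is 50 mm), then the turn, a rotation vector about the tool's x, y, z in degrees. A call has 1 to 5 rows; each row shifts and turns the pose as measured when the row begins, along the tool's axes as they then stand; what a row does not reach is not made up. A row lasts 1/10 s, in which the tool goes at most 50 mm and 8.59 degrees, less where a joint would pass 70% of its speed; a pose out of reach is approached as far as the arm can. A call is refused whole if a number of a shift passes 1 or a number of a turn 8.59, either way. A call with a gripper value outside its range is refused whole. "grip" is the gripper's target within -1 to 1 (fully open at 1, half-way at 0, shut at -1), set as the call begins (left out, the last holds). The fingers move at their own pace and stop on an object; "newtons" is the grip in N (left out, the last holds). Time passes only in rows, so rows that do not move let the fingers close. It gives the time, the measured TCP pose, the force and the opening at its end, in the units of the state.
- ctrl.get_state(): the state, without advancing time (a new reading comes with each control period).
- ctrl.read_camera(name): name is "side" or "top" or "wrist"; returns a dict with "img" (400x640x3 uint8, red, green, blue), "camera_matrix" (3x3 intrinsics, pixels), "R" (3x3) and "t" (3): a world point X has camera coordinates R X + t. Camera axes: x right, y down, z forward; pixel columns grow to the right and rows downward; lengths in m; the calibration is good to about 2 mm. A picture is of the moment at which its call begins. There is no depth.
- ctrl.sign_off(): hands the job in, once; it reports no verdict.
The state is a dict: "time": time; "qpos": joint angles; "dq": joint speeds; "joint_efforts": joint torques, N m; "eef_pos": TCP position; "tcp_rot": TCP orientation; "contact_force": force on the tool from outside, world axes, zero at the start; "wrist_torque": the same for the moment, N m; "opening": opening from 0.0 (shut) to 1.0 (fully open).
Only numpy, scipy, OpenCV 4.12 (cv2) and the standard library are available. Lean on these libraries where they do the work, as an engineer would, in place of code of your own. Each camera call takes 0.05 s, during which the arm holds its last target.

## Working session

There is one attempt and no reset: what is moved stays moved. The work goes in short steps, Python scripts to look and compute and a tool call to move; the robot and the scene stay as the last step left them, time stands still between calls to the robot, and variables do not carry over. Pictures are saved under pics/ and viewed, and the job is handed in when it is done.

Besides the shell and the picture viewer there is one more tool, called after ">>>" by a JSON object that holds its "fn" and its "kwargs". drive_tool: Moves the arm, as the interface text tells. Its arguments: {"type":"object","properties":{"series":{"type":"array"},"grip":{"type":"number"},"newtons":{"type":"number"}},"required":["series"]}

```bash
mkdir -p pics; python3 - <<'E'
from plant import ctrl
import cv2,numpy as np
s=ctrl.get_state();print(s)
for n in ("top","side","wrist"):
    c=ctrl.read_camera(n);cv2.imwrite(f"pics/{n}0.png",c["img"][:,:,::-1])
    np.savez(f"{n}.npz",**{k:c[k] for k in("camera_matrix","R","t")})
    print(n,c["camera_matrix"],c["R"],c["t"],-c["R"].T@c["t"])
E
```

```text
{'time': 0.0, 'qpos': array([-1.42697705e+00,  2.87191412e-01,  1.57824115e+00, -7.49040057e-06,
        1.27863616e+00, -1.50033976e-01]), 'dq': array([ 0.0003371 ,  0.00036659, -0.00096155, -0.00012837,  0.00096479,
       -0.00021457]), 'joint_efforts': array([ 4.41197681e-04, -4.05988061e+01, -2.92623138e+01, -4.88685043e-05,
        5.85615024e-03, -4.90921053e-06]), 'eef_pos': array([ 0.19541669, -0.645397  ,  0.24089528]), 'tcp_rot': array([ 0.69948773,  0.10439552, -0.69948736,  0.10264468]), 'contact_force': array([0.32240863, 0.20049545, 1.25906105]), 'wrist_torque': array([0.0075456 , 0.00215239, 0.02171925]), 'opening': 1.0010879057435622}
top [[376.86006033   0.         320.17292095]
 [  0.         376.86006033 198.30112243]
 [  0.           0.           1.        ]] [[ 0.01152852 -0.9989339  -0.04470084]
 [-0.99090662 -0.00541978 -0.13444219]
 [ 0.13405659  0.04584428 -0.98991269]] [-0.02786208  0.63074902  0.62651441] [ 0.5413462  -0.05313596  0.70374839]
side [[411.58963692   0.         319.18652903]
 [  0.         411.58963692 206.20177267]
 [  0.           0.           1.        ]] [[ 0.92349748 -0.38324811  0.01653154]
 [-0.18948808 -0.49322427 -0.8490136 ]
 [ 0.33353662  0.78092938 -0.52811232]] [-0.57444195  0.13104919  0.75974559] [ 0.30192497 -0.74882481  0.52198996]
wrist [[347.9067599    0.         316.81551841]
 [  0.         347.9067599  199.27164748]
 [  0.           0.           1.        ]] [[ 0.29032943 -0.95692307 -0.00265733]
 [-0.92105123 -0.28019703  0.27047045]
 [-0.25956399 -0.076078   -0.96272461]] [-0.67423033 -0.03598357  0.37989725] [ 0.26121384 -0.62636723  0.37367727]
```

View pics/top0.png

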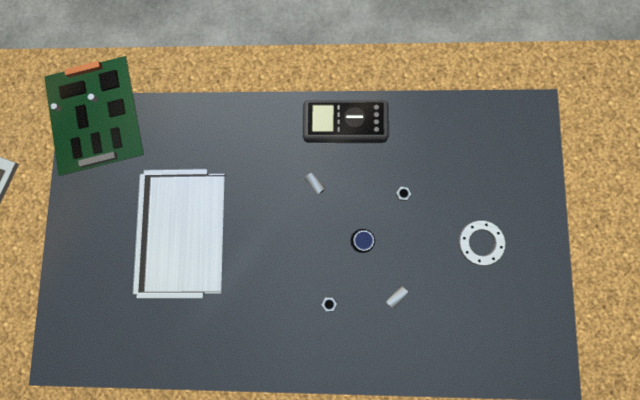

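View pics/side0.png

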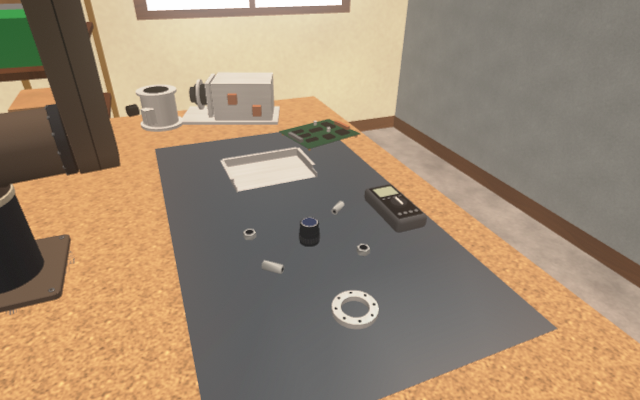

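View pics/wrist0.png

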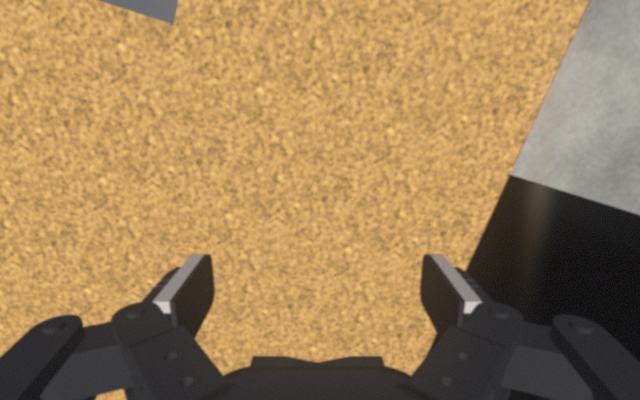

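The top view shows the tray at the left (px 140–225, 170–297) with its mouth facing right. The nuts are at (403,193) and (329,304), and the standoffs at (314,183) and (397,297). The lens is at (363,240), the flange at (482,243) and the meter at (346,121). The side view agrees. Next I'll measure these in world coordinates.

```bash
cat > h.py <<'E'
import numpy as np,cv2
from plant import ctrl
def ray(c,u,v,z):
    K,R,t=c["camera_matrix"],c["R"],c["t"]
    d=R.T@np.linalg.inv(K)@np.array([u,v,1.]);o=-R.T@t
    return (o+d*(z-o[2])/d[2])
def proj(c,X):
    x=c["R"]@np.array(X)+c["t"];x=c["camera_matrix"]@x;return x[:2]/x[2]
def look(name,fn,crop=None,s=2):
    c=ctrl.read_camera(name);im=c["img"][:,:,::-1].copy()
    if crop: a,b,e,f=crop; im=im[b:f,a:e]
    im=cv2.resize(im,None,fx=s,fy=s,interpolation=cv2.INTER_CUBIC) if s!=1 else im
    cv2.imwrite(f"pics/{fn}.png",im);return c
def blobs(c,box,thr=130,amin=60):
    g=cv2.cvtColor(c["img"],cv2.COLOR_RGB2GRAY);a,b,e,f=box
    m=(g[b:f,a:e]>thr).astype(np.uint8);m=cv2.morphologyEx(m,cv2.MORPH_CLOSE,np.ones((5,5)))
    for k in cv2.findContours(m,cv2.RETR_EXTERNAL,cv2.CHAIN_APPROX_NONE)[0]:
        if cv2.contourArea(k)<amin: continue
        (x,y),(w,h),an=cv2.minAreaRect(k);x+=a;y+=b
        bx=cv2.boxPoints(((x,y),(w,h),an));P=[ray(c,*p,.008)[:2] for p in bx]
        e1=P[1]-P[0];e2=P[2]-P[1];l=e1 if np.hypot(*e1)>np.hypot(*e2) else e2
        print("px",np.round([x,y],1),"world",np.round(ray(c,x,y,.008)[:2],4),"size mm",np.round([np.hypot(*e1)*1e3,np.hypot(*e2)*1e3],1),"long yaw",round(np.degrees(np.arctan2(l[1],l[0])),1))
E
python3 - <<'E'
from h import *
c=look("top","top1",(120,80,440,320),2.5)
print("top");blobs(c,(235,150,440,320),100)
blobs(c,(440,200,520,290),100)
for n,p in dict(mouthfar=(224,174),mouthnear=(221,293),backnear=(134,297),backfar=(141,171),lens_top=(364,240)).items(): print(n,ray(c,*p,.05 if 'lens' in n else .003))
for p in [(304,101),(388,101),(388,142),(304,142)]: print("meter",ray(c,*p,.03))
s=ctrl.read_camera("side");print("side")
blobs(s,(225,195,300,275),110,30);blobs(s,(330,195,346,218),110,20);blobs(s,(350,238,375,258),110,20)
E
```

```text
top
px [328.5 304. ] world [ 0.4442 -0.0381] size mm [27.  24.4] long yaw -89.0
px [396.5 296.5] world [ 0.4594 -0.1594] size mm [43.  17.1] long yaw -45.4
px [363.1 238.8] world [ 0.5613 -0.1004] size mm [37.  41.2] long yaw -175.6
px [403.5 192.5] world [ 0.6472 -0.1751] size mm [27.6 24.3] long yaw -89.8
px [308.5 209. ] world [6.154e-01 6.000e-04] size mm [280.1 218.9] long yaw -90.0
px [482.  242.5] world [ 0.5568 -0.3136] size mm [82.  80.5] long yaw -89.5
mouthfar [0.68225032 0.16443409 0.003     ]
mouthnear [0.45964948 0.15970468 0.003     ]
backnear [0.44971809 0.32266039 0.003     ]
backfar [0.68776313 0.32771553 0.003     ]
lens_top [ 0.55801719 -0.09904574  0.05      ]
meter [0.81656322 0.01055273 0.03      ]
meter [ 0.8155138  -0.14584464  0.03      ]
meter [ 0.7371364  -0.14486421  0.03      ]
meter [0.73736315 0.00917987 0.03      ]
side
px [272.2 267.2] world [ 0.4587 -0.1597] size mm [34.2 46.1] long yaw -42.2
px [249.  233.5] world [ 0.445  -0.0367] size mm [25.9 40.3] long yaw -105.0
px [337.3 206.8] world [ 0.6656 -0.0064] size mm [67.5 32.5] long yaw 33.5
px [363. 250.] world [ 0.645  -0.1757] size mm [25.  46.2] long yaw -118.4
```

View pics/top1.png

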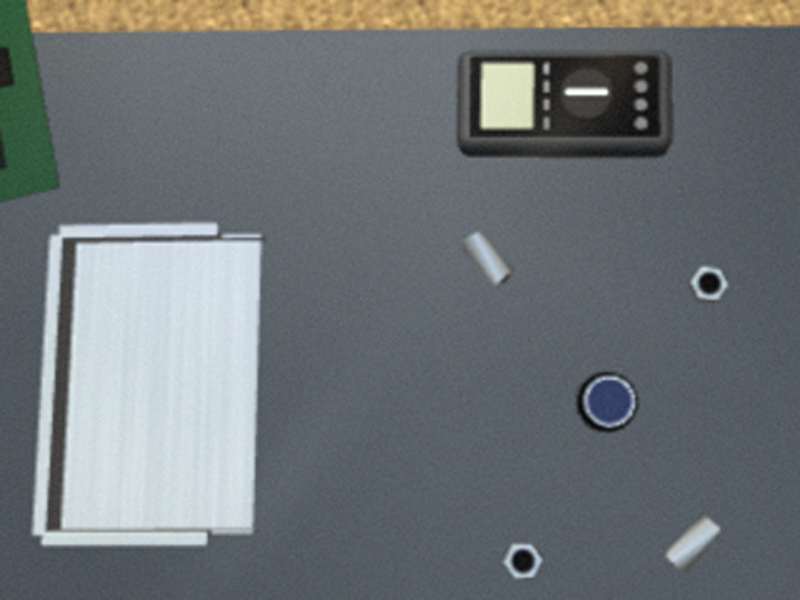

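```bash
cat >> h.py <<'E'
from scipy.spatial.transform import Rotation as Ro
def st():
    s=ctrl.get_state();R=Ro.from_quat(s["tcp_rot"]).as_matrix()
    print("t",round(s["time"],2),"p",np.round(s["eef_pos"],4),"F",np.round(s["contact_force"],1),"op",round(s["opening"],3));print(np.round(R,3).tolist(),"q",np.round(s["qpos"],2));return s,R
def plan(target,yaw=None):
    """shift in tool units to target; face yaw: tool y's angle from world x"""
    s,R=st();d=R.T@(np.array(target)-s["eef_pos"])/.05
    ty=np.degrees(np.arctan2(R[1,1],R[0,1]));print("tool shift units",np.round(d,2),"tooly yaw",round(ty,1),"tilt",np.round(R[:,0],3))
E
python3 -c "
from h import *
plan([.665,-.07,.06])
c=ctrl.read_camera('top');print(ray(c,314.8,183.2,.008))"
```

```text
t 0.25 p [ 0.1954 -0.6458  0.2417] F [-0.8 -0.1  0.7] op 0.999
[[-0.0, 0.29, -0.957], [0.001, -0.957, -0.29], [-1.0, -0.001, -0.0]] q [-1.43  0.29  1.58 -0.    1.28 -0.15]
tool shift units [  3.64  -8.3  -12.32] tooly yaw -73.2 tilt [-0.     0.001 -1.   ]
[ 0.66410513 -0.01049296  0.008     ]
```

>>> {"fn": "drive_tool", "kwargs": {"series": [[[0, -0.55, -0.82], [-8.1, 0, 0]], [[0, -0.43, -0.88], [-8.1, 0, 0]], [[0, -0.3, -0.94], [-8.1, 0, 0]], [[0, -0.16, -0.97], [-8.1, 0, 0]], [[0, -0.02, -0.99], [-8.1, 0, 0]]], "grip": -0.58}}

```text
time: 0.8
eef_pos: [0.3494, -0.454, 0.2405]
tcp_rot: [-0.617, -0.344, 0.618, -0.344]
contact_force: [1.2, -1.0, 0.6]
opening: 0.212
```

>>> {"fn": "drive_tool", "kwargs": {"series": [[[0, 0.12, -0.98], [-8.1, 0, 0]], [[0, 0.26, -0.95], [-8.1, 0, 0]], [[0, 0.39, -0.91], [-8.1, 0, 0]], [[0, 0.52, -0.84], [-8.1, 0, 0]], [[0, 0.6, -0.75], [0, 0, 0]]]}}

```text
time: 1.3
eef_pos: [0.5024, -0.2561, 0.2414]
tcp_rot: [0.49, 0.508, -0.491, 0.51]
contact_force: [0.9, -0.4, -0.0]
opening: 0.213
```

```bash
python3 -c "
from h import *
plan([.665,-.07,.06])"
```

```text
t 1.3 p [ 0.5024 -0.2561  0.2414] F [ 0.9 -0.4 -0. ] op 0.213
[[0.002, 0.999, 0.037], [-0.003, 0.037, -0.999], [-1.0, 0.002, 0.003]] q [-0.65  0.04  1.86 -0.    1.24 -0.69]
tool shift units [ 3.62  3.38 -3.61] tooly yaw 2.1 tilt [ 0.002 -0.003 -1.   ]
```

>>> {"fn": "drive_tool", "kwargs": {"series": [[[0.1, 0.7, -0.7], [2, 0, 0]], [[0.3, 0.7, -0.65], [0, 0, 0]], [[0.4, 0.65, -0.65], [0, 0, 0]], [[0.4, 0.65, -0.65], [0, 0, 0]], [[0.4, 0.6, -0.65], [0, 0, 0]]]}}

```text
time: 1.8
eef_pos: [0.6694, -0.0872, 0.1677]
tcp_rot: [0.501, 0.495, -0.498, 0.506]
contact_force: [0.5, -0.1, -0.9]
opening: 0.212
```

```bash
python3 -c "
from h import *
plan([.665,-.07,.06])"
```

```text
t 1.8 p [ 0.6694 -0.0872  0.1677] F [ 0.5 -0.1 -0.9] op 0.212
[[0.014, 1.0, 0.003], [-0.009, 0.003, -1.0], [-1.0, 0.014, 0.009]] q [-0.28  0.34  1.65 -0.01  1.14 -0.28]
tool shift units [ 2.15 -0.12 -0.36] tooly yaw 0.2 tilt [ 0.014 -0.009 -1.   ]
```

>>> {"fn": "drive_tool", "kwargs": {"series": [[[0.8, -0.1, -0.2], [0, 0, 0]], [[0.8, 0, -0.1], [0, 0, 0]], [[0.6, 0, 0], [0, 0, 0]], [[0.2, 0, 0], [0, 0, 0]], [[0, 0, 0], [0, 0, 0]]]}}

```text
time: 2.3
eef_pos: [0.669, -0.0655, 0.0409]
tcp_rot: [0.498, 0.498, -0.496, 0.508]
contact_force: [-0.3, -0.1, -0.1]
opening: 0.21
```

```bash
python3 -c "
from h import *
plan([.665,-.07,.02]); look('side','s2',(220,130,440,295),3.5)"
```

```text
t 2.3 p [ 0.669  -0.0655  0.0409] F [-0.3 -0.1 -0.1] op 0.21
[[0.013, 1.0, 0.012], [-0.007, 0.012, -1.0], [-1.0, 0.013, 0.007]] q [-0.25  0.49  1.7  -0.    0.93 -0.26]
tool shift units [ 0.42 -0.09  0.09] tooly yaw 0.7 tilt [ 0.013 -0.007 -1.   ]
```

View pics/s2.png

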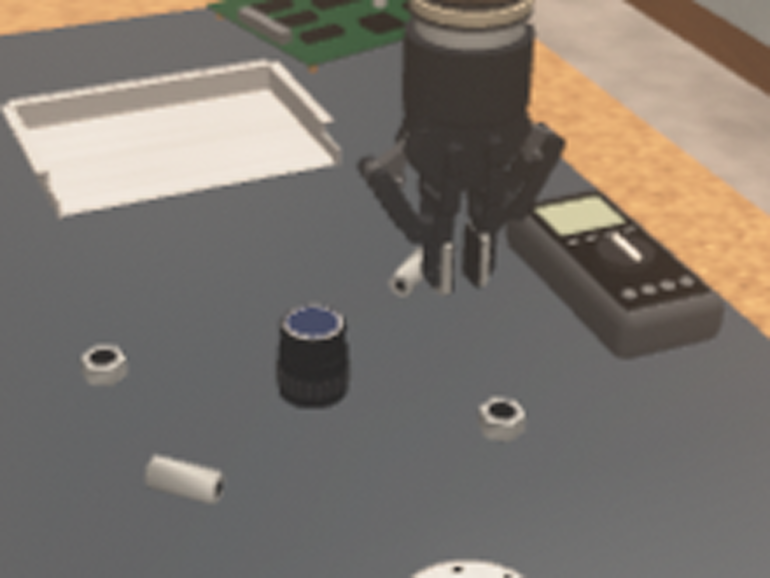

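The fingers are behind the far standoff (crop px 405,275) and clear of the meter. Now I'll probe for the mat height.

>>> {"fn": "drive_tool", "kwargs": {"series": [[[0.3, -0.05, 0.05], [0, 0, 0]], [[0.06, 0, 0], [0, 0, 0]], [[0.04, 0, 0], [0, 0, 0]], [[0.02, 0, 0], [0, 0, 0]], [[0, 0, 0], [0, 0, 0]]]}}

```text
time: 2.85
eef_pos: [0.6714, -0.0712, 0.0266]
tcp_rot: [0.501, 0.493, -0.494, 0.512]
contact_force: [0.6, -0.1, 0.0]
opening: 0.21
```

>>> {"fn": "drive_tool", "kwargs": {"series": [[[0.04, 0, 0], [0, 0, 0]], [[0, 0, 0], [0, 0, 0]]]}}

```text
time: 3.05
eef_pos: [0.672, -0.0714, 0.0255]
tcp_rot: [0.502, 0.493, -0.493, 0.512]
contact_force: [-0.4, -0.4, 0.7]
opening: 0.212
```

>>> {"fn": "drive_tool", "kwargs": {"series": [[[0.04, 0, 0], [0, 0, 0]], [[0, 0, 0], [0, 0, 0]]]}}

```text
time: 3.25
eef_pos: [0.6723, -0.0714, 0.0237]
tcp_rot: [0.502, 0.493, -0.493, 0.512]
contact_force: [-0.2, -0.1, 0.0]
opening: 0.212
```

```bash
cat >> h.py <<'E'
def fix(yaw=0.):
    "rotvec (tool frame, deg) to point down with tool y at yaw"
    s=ctrl.get_state();R=Ro.from_quat(s["tcp_rot"]).as_matrix();c,n=np.cos(np.radians(yaw)),np.sin(np.radians(yaw))
    T=np.column_stack([[0,0,-1],[c,n,0],[n,-c,0]]);print("fix rot",np.round(Ro.from_matrix(R.T@T).as_rotvec(degrees=True),2))
E
python3 -c "
from h import *
plan([.665,-.07,.02]);fix(0)"
```

```text
t 3.25 p [ 0.6723 -0.0714  0.0237] F [-0.2 -0.1  0. ] op 0.212
[[0.028, 1.0, 0.01], [-0.011, 0.01, -1.0], [-1.0, 0.028, 0.012]] q [-0.25  0.52  1.71 -0.    0.89 -0.26]
tool shift units [ 0.07 -0.15 -0.03] tooly yaw 0.6 tilt [ 0.028 -0.011 -1.   ]
fix rot [ 0.56  0.65 -1.6 ]
```

>>> {"fn": "drive_tool", "kwargs": {"series": [[[0.03, -0.1, 0], [0.5, 0.6, -1.6]], [[0.05, 0, 0], [0, 0, 0]]]}}

```text
time: 3.45
eef_pos: [0.6672, -0.0714, 0.0198]
tcp_rot: [0.499, 0.5, -0.5, 0.5]
contact_force: [-0.9, -0.1, 0.7]
opening: 0.209
```

>>> {"fn": "drive_tool", "kwargs": {"series": [[[0.05, 0, 0], [0, 0, 0]], [[0.0, 0, 0], [0, 0, 0]]]}}

```text
time: 3.65
eef_pos: [0.6668, -0.0714, 0.0163]
tcp_rot: [0.499, 0.501, -0.501, 0.499]
contact_force: [-0.1, -0.2, 0.1]
opening: 0.21
```

```bash
python3 -c "
from h import *
plan([.665,-.07,.02]);fix(0); look('side','s3',(320,180,400,240),8)"
```

```text
t 3.65 p [ 0.6668 -0.0714  0.0163] F [-0.1 -0.2  0.1] op 0.21
[[-0.003, 1.0, 0.0], [0.0, 0.0, -1.0], [-1.0, -0.003, -0.0]] q [-0.26  0.53  1.7  -0.    0.91 -0.26]
tool shift units [-0.07 -0.04 -0.03] tooly yaw 0.0 tilt [-0.003  0.    -1.   ]
fix rot [ 0.02 -0.01  0.17]
```

View pics/s3.png

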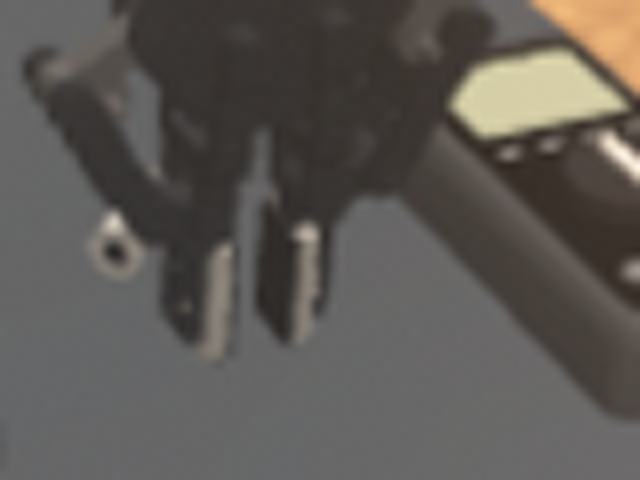

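>>> {"fn": "drive_tool", "kwargs": {"series": [[[0.03, 0, 0], [0, 0, 0]], [[0.03, 0, 0], [0, 0, 0]], [[0, 0, 0], [0, 0, 0]]]}}

```text
time: 4.0
eef_pos: [0.667, -0.0714, 0.0132]
tcp_rot: [0.499, 0.501, -0.501, 0.499]
contact_force: [-0.7, 0.5, -0.2]
opening: 0.211
```

>>> {"fn": "drive_tool", "kwargs": {"series": [[[0.03, 0, 0], [0, 0, 0]], [[0, 0, 0], [0, 0, 0]]]}}

```text
time: 4.2
eef_pos: [0.667, -0.0713, 0.0116]
tcp_rot: [0.499, 0.501, -0.5, 0.5]
contact_force: [1.2, -0.5, -0.1]
opening: 0.212
```

>>> {"fn": "drive_tool", "kwargs": {"series": [[[0.03, 0, 0], [0, 0, 0]], [[0.03, 0, 0], [0, 0, 0]]]}}

```text
time: 4.4
eef_pos: [0.6674, -0.0714, 0.0113]
tcp_rot: [0.499, 0.501, -0.501, 0.499]
contact_force: [-4.5, 1.1, 7.9]
opening: 0.208
```

>>> {"fn": "drive_tool", "kwargs": {"series": [[[0.03, 0, 0], [0, 0, 0]], [[0, 0, 0], [0, 0, 0]]]}}

```text
time: 4.6
eef_pos: [0.6676, -0.0714, 0.0119]
tcp_rot: [0.499, 0.501, -0.501, 0.499]
contact_force: [0.2, 0.2, 0.0]
opening: 0.207
```

The tips touch the mat at TCP z≈0.0115, so I'll push with TCP z≈0.016.

>>> {"fn": "drive_tool", "kwargs": {"series": [[[-0.09, 0, 0], [0, 0, 0]], [[0, -0.02, -0.2], [0, 0, 0]], [[0, -0.02, -0.25], [0, 0, 0]], [[0, -0.03, -0.25], [0, 0, 0]], [[0, -0.03, -0.25], [0, 0, 0]]]}}

```text
time: 5.1
eef_pos: [0.6625, -0.0216, 0.0166]
tcp_rot: [-0.499, -0.501, 0.501, -0.499]
contact_force: [-1.4, -1.1, 1.0]
opening: 0.21
```

```bash
python3 -c "
from h import *
plan([.637,.23,.016]);fix(0); look('top','t4',(120,140,440,320),2.5)"
```

```text
t 5.1 p [ 0.6625 -0.0216  0.0166] F [-1.4 -1.1  1. ] op 0.21
[[-0.003, 1.0, -0.001], [-0.0, -0.001, -1.0], [-1.0, -0.003, 0.0]] q [-0.19  0.52  1.72 -0.    0.91 -0.18]
tool shift units [ 0.01 -0.51 -5.03] tooly yaw -0.0 tilt [-0.003 -0.    -1.   ]
fix rot [-0.04  0.02  0.18]
```

View pics/t4.png

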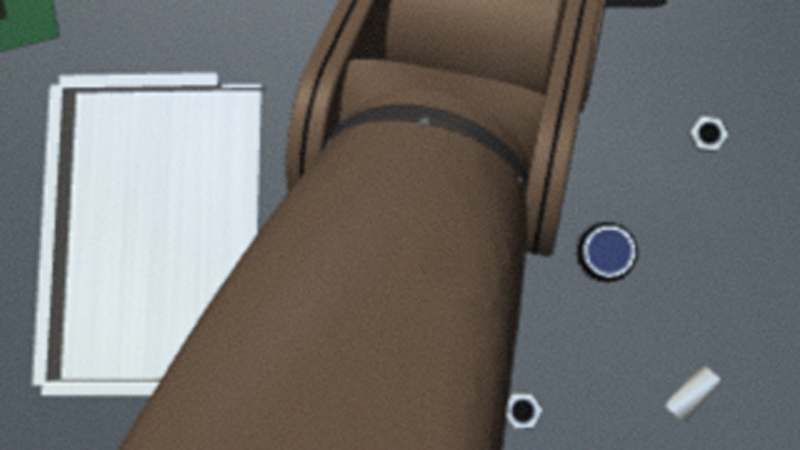

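The top view is blocked by the arm, so I'll watch progress on the side and wrist cameras.

>>> {"fn": "drive_tool", "kwargs": {"series": [[[0.01, -0.03, -0.25], [0, 0, 0.2]], [[0, -0.03, -0.28], [0, 0, 0]], [[0, -0.03, -0.28], [0, 0, 0]], [[0, -0.03, -0.28], [0, 0, 0]], [[0, -0.03, -0.2], [0, 0, 0]]]}}

```text
time: 5.65
eef_pos: [0.6537, 0.0512, 0.0158]
tcp_rot: [0.5, 0.501, -0.499, 0.5]
contact_force: [-0.2, -0.7, 0.6]
opening: 0.211
```

```bash
python3 -c "
from h import *
plan([.637,.23,.016]);fix(0); look('side','s5',(200,130,400,255),4);look('wrist','w5',None,1)"
```

```text
t 5.65 p [0.6537 0.0512 0.0158] F [-0.2 -0.7  0.6] op 0.211
[[0.0, 1.0, 0.002], [0.001, 0.002, -1.0], [-1.0, 0.0, -0.001]] q [-0.08  0.5   1.74  0.    0.9  -0.08]
tool shift units [-0.   -0.33 -3.58] tooly yaw 0.1 tilt [ 0.     0.001 -1.   ]
fix rot [ 0.09 -0.04 -0.01]
```

View pics/s5.png

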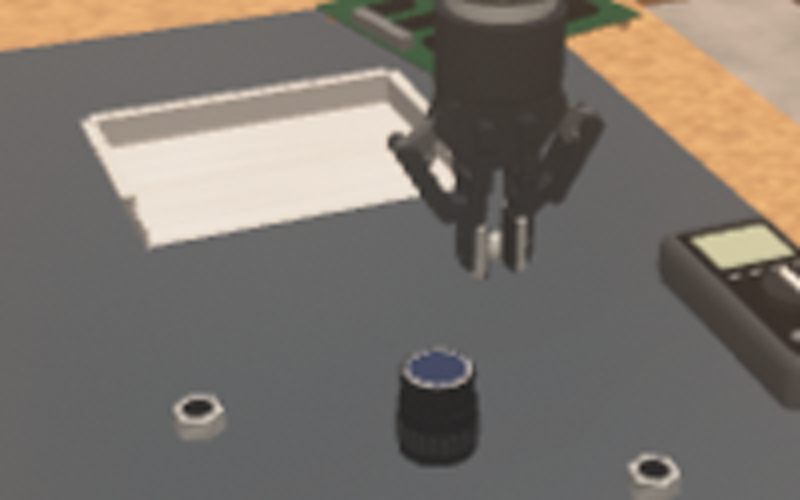

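View pics/w5.png

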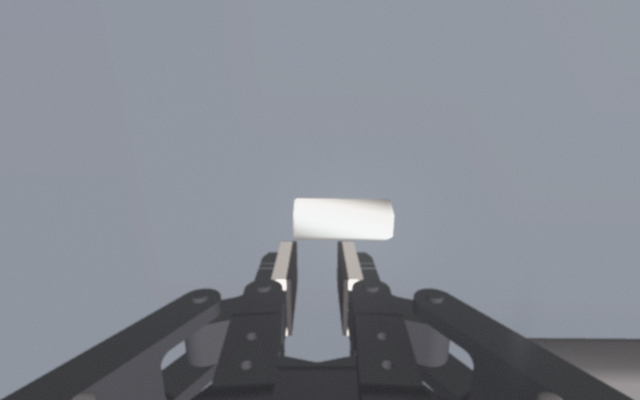

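The wrist view shows the standoff lying broadside at (343,218), about 10 mm toward +x of the pusher centre. It needs steering toward -x before it reaches the tray wall, so I'll back off, turn the face 16° and push along its normal.

>>> {"fn": "drive_tool", "kwargs": {"series": [[[0, 0, 0.2], [0, 0, 0]], [[0, 0.2, 0.1], [-8, 0, 0]], [[0, 0.2, 0], [-8, 0, 0]], [[0, 0, 0], [0, 0, 0]]]}}

```text
time: 6.15
eef_pos: [0.6737, 0.0345, 0.0154]
tcp_rot: [0.422, 0.567, -0.423, 0.567]
contact_force: [0.4, -0.1, 0.3]
opening: 0.21
```

```bash
python3 -c "
from h import *
plan([.670,.049,.016]);fix(16);look('wrist','w6',None,1)"
```

```text
t 6.15 p [0.6737 0.0345 0.0154] F [ 0.4 -0.1  0.3] op 0.21
[[-0.001, 0.958, 0.286], [0.0, 0.286, -0.958], [-1.0, -0.001, -0.0]] q [-0.1   0.54  1.69 -0.    0.91 -0.39]
tool shift units [-0.01  0.01 -0.3 ] tooly yaw 16.6 tilt [-0.001  0.    -1.   ]
fix rot [ 0.65 -0.02  0.06]
```

View pics/w6.png

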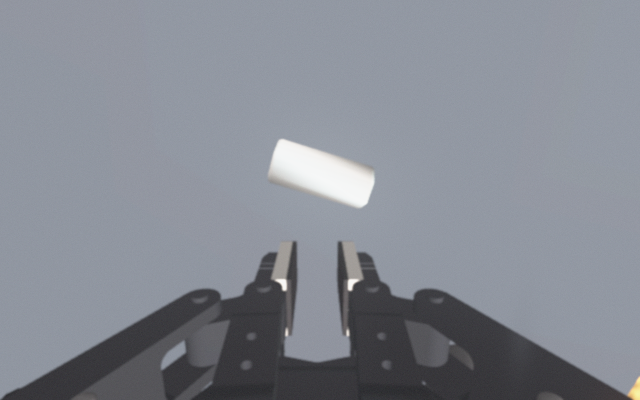

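>>> {"fn": "drive_tool", "kwargs": {"series": [[[-0.01, 0, -0.2], [0, 0, 0]], [[0, 0, -0.25], [0, 0, 0]], [[0, 0, -0.25], [0, 0, 0]], [[0, 0, -0.25], [0, 0, 0]], [[0, 0, -0.25], [0, 0, 0]]]}}

```text
time: 6.7
eef_pos: [0.6536, 0.0942, 0.0154]
tcp_rot: [0.425, 0.566, -0.427, 0.564]
contact_force: [0.4, -0.7, -0.9]
opening: 0.208
```

```bash
python3 -c "
from h import *
plan([.637,.23,.016]);fix(16);look('wrist','w7',None,1)"
```

```text
t 6.7 p [0.6536 0.0942 0.0154] F [ 0.4 -0.7 -0.9] op 0.208
[[-0.004, 0.961, 0.275], [-0.0, 0.275, -0.961], [-1.0, -0.004, -0.001]] q [-0.01  0.51  1.73 -0.    0.9  -0.29]
tool shift units [-0.01  0.43 -2.7 ] tooly yaw 16.0 tilt [-0.004 -0.    -1.   ]
fix rot [-0.03 -0.04  0.2 ]
```

View pics/w7.png

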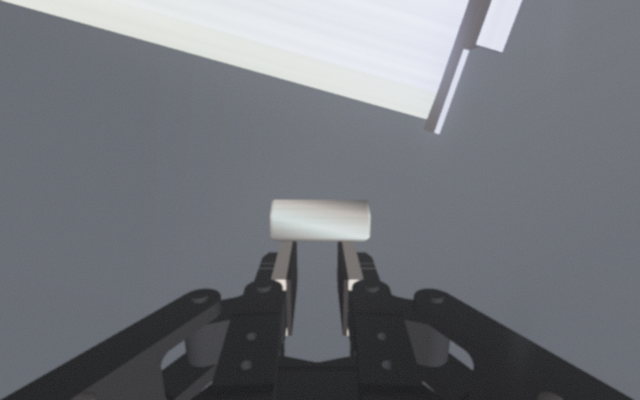

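>>> {"fn": "drive_tool", "kwargs": {"series": [[[-0.02, 0, -0.25], [0, 0, 0]], [[-0.01, 0, -0.25], [0, 0, 0]], [[0, 0, -0.25], [0, 0, 0]], [[0, 0, -0.25], [0, 0, 0]], [[0, 0, -0.25], [0, 0, 0]]]}}

```text
time: 7.25
eef_pos: [0.6341, 0.1616, 0.0173]
tcp_rot: [0.425, 0.566, -0.426, 0.564]
contact_force: [-0.2, -0.3, -0.1]
opening: 0.206
```

```bash
python3 -c "
from h import *
plan([.62,.23,.016]);fix(16);look('wrist','w8',None,1)"
```

```text
t 7.25 p [0.6341 0.1616 0.0173] F [-0.2 -0.3 -0.1] op 0.206
[[-0.004, 0.961, 0.277], [0.001, 0.277, -0.961], [-1.0, -0.004, -0.002]] q [ 0.09  0.5   1.74  0.    0.9  -0.19]
tool shift units [ 0.03  0.11 -1.39] tooly yaw 16.1 tilt [-0.004  0.001 -1.   ]
fix rot [ 0.07 -0.09  0.21]
```

View pics/w8.png

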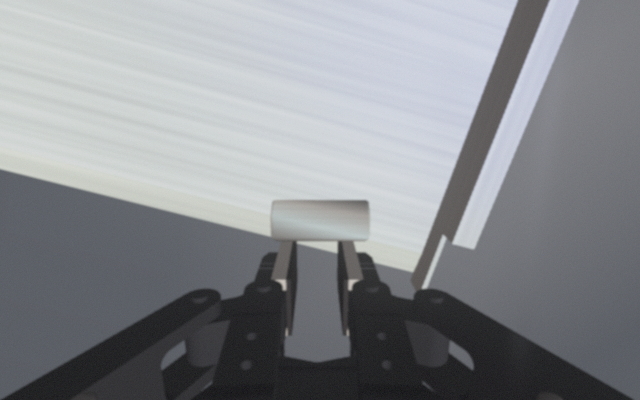

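>>> {"fn": "drive_tool", "kwargs": {"series": [[[0, 0, -0.28], [0, 0, 0]], [[0, 0, -0.28], [0, 0, 0]], [[0, 0, -0.28], [0, 0, 0]], [[0, 0, -0.25], [0, 0, 0]], [[0, 0, -0.15], [0, 0, 0]]]}}

```text
time: 7.8
eef_pos: [0.6144, 0.2281, 0.0171]
tcp_rot: [0.424, 0.567, -0.426, 0.563]
contact_force: [-0.1, -0.2, -0.2]
opening: 0.209
```

```bash
python3 -c "
from h import *
plan([.62,.23,.016]);fix(16);look('wrist','w9',None,1)"
```

```text
t 7.8 p [0.6144 0.2281 0.0171] F [-0.1 -0.2 -0.2] op 0.209
[[-0.005, 0.961, 0.278], [0.001, 0.278, -0.961], [-1.0, -0.004, -0.003]] q [ 0.2   0.5   1.74  0.    0.9  -0.08]
tool shift units [ 0.02  0.12 -0.01] tooly yaw 16.1 tilt [-0.005  0.001 -1.   ]
fix rot [ 0.12 -0.16  0.25]
```

View pics/w9.png

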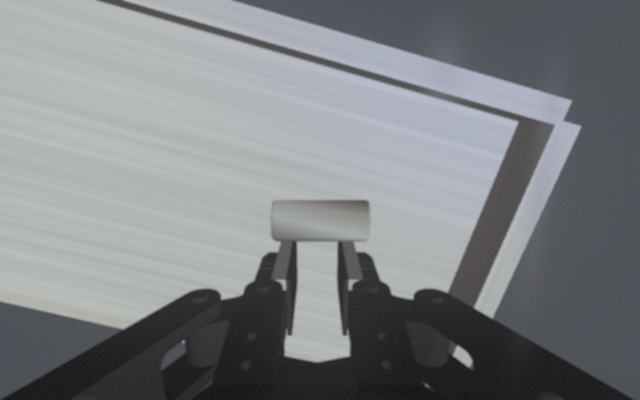

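Standoff far is on the floor, centred near (320,220) in the wrist view and well past the ramp. I'll retract and go behind the far nut.

>>> {"fn": "drive_tool", "kwargs": {"series": [[[-0.1, 0, 0.4], [0, 0, 0]], [[-0.7, 0, 0.6], [4, 0, 0]], [[-0.5, 0.2, 0.8], [5, 0, 0]], [[-0.2, 0.15, 0.95], [4, 0, 0]], [[0, 0.1, 0.99], [0, 0, 0]]]}}

```text
time: 8.35
eef_pos: [0.6679, 0.0465, 0.0941]
tcp_rot: [0.484, 0.515, -0.488, 0.512]
contact_force: [0.3, -0.9, 0.1]
opening: 0.209
```

```bash
python3 -c "
from h import *
plan([.647,-.22,.06]);fix(3)"
```

```text
t 8.35 p [0.6679 0.0465 0.0941] F [ 0.3 -0.9  0.1] op 0.209
[[-0.006, 0.998, 0.056], [-0.0, 0.056, -0.998], [-1.0, -0.006, 0.0]] q [-0.08  0.42  1.69 -0.    1.04 -0.14]
tool shift units [ 0.69 -0.71  5.3 ] tooly yaw 3.2 tilt [-0.006 -0.    -1.   ]
fix rot [0.18 0.   0.36]
```

>>> {"fn": "drive_tool", "kwargs": {"series": [[[0, -0.12, 0.98], [0, 0, 0.3]], [[0, -0.15, 0.98], [0, 0, 0]], [[0, -0.15, 0.98], [0, 0, 0]], [[0, -0.15, 0.95], [0, 0, 0]], [[0, -0.1, 0.9], [0, 0, 0]]]}}

```text
time: 8.85
eef_pos: [0.6482, -0.2027, 0.0992]
tcp_rot: [0.488, 0.509, -0.487, 0.515]
contact_force: [0.4, 1.0, 0.2]
opening: 0.214
```

```bash
python3 -c "
from h import *
plan([.647,-.22,.016]);fix(3)"
```

```text
t 8.85 p [ 0.6482 -0.2027  0.0992] F [0.4 1.  0.2] op 0.214
[[0.008, 0.999, 0.049], [-0.004, 0.049, -0.999], [-1.0, 0.007, 0.005]] q [-0.45  0.43  1.67 -0.    1.04 -0.5 ]
tool shift units [ 1.67 -0.05  0.34] tooly yaw 2.8 tilt [ 0.008 -0.004 -1.   ]
fix rot [-0.19  0.28 -0.43]
```

>>> {"fn": "drive_tool", "kwargs": {"series": [[[0.3, 0, 0.25], [0, 0.3, -0.4]], [[0.6, 0, 0.0], [0, 0, 0]], [[0.5, 0, 0], [0, 0, 0]], [[0.15, 0, 0], [0, 0, 0]], [[0, 0, 0], [0, 0, 0]]]}}

```text
time: 9.35
eef_pos: [0.6473, -0.2353, 0.0245]
tcp_rot: [0.492, 0.504, -0.492, 0.511]
contact_force: [0.4, -0.0, -0.6]
opening: 0.208
```

```bash
python3 -c "
from h import *
plan([.647,-.22,.016]);fix(3);look('wrist','w10',None,1)"
```

```text
t 9.35 p [ 0.6473 -0.2353  0.0245] F [ 0.4 -0.  -0.6] op 0.208
[[0.007, 0.999, 0.031], [-0.007, 0.031, -0.999], [-1.0, 0.007, 0.007]] q [-0.49  0.55  1.66 -0.    0.93 -0.52]
tool shift units [ 0.17  0.   -0.31] tooly yaw 1.8 tilt [ 0.007 -0.007 -1.   ]
fix rot [-1.21  0.41 -0.41]
```

View pics/w10.png

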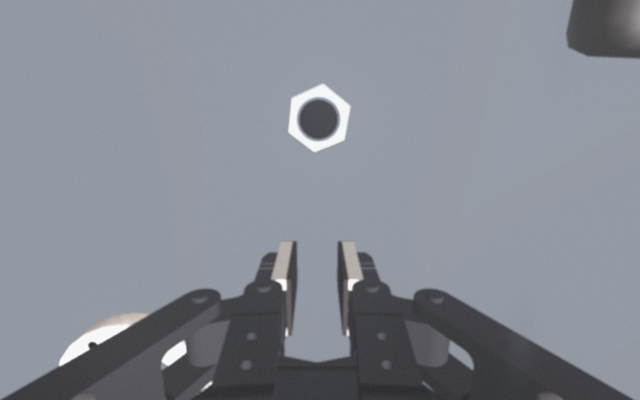

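The nut is centred ahead of the gap (319,119), and the flange (110,345) is clear of the fingers. Pushing.

>>> {"fn": "drive_tool", "kwargs": {"series": [[[0.16, 0, -0.2], [-1.2, 0.4, -0.4]], [[0, 0, -0.25], [0, 0, 0]], [[0, 0, -0.25], [0, 0, 0]], [[0, 0, -0.3], [0, 0, 0]], [[0, 0, -0.3], [0, 0, 0]]]}}

```text
time: 9.9
eef_pos: [0.6471, -0.1668, 0.0217]
tcp_rot: [0.487, 0.511, -0.485, 0.516]
contact_force: [-0.3, 0.4, 0.7]
opening: 0.212
```

```bash
python3 -c "
from h import *
plan([.635,.22,.016]);fix(3);look('wrist','w11',None,1)"
```

```text
t 9.9 p [ 0.6471 -0.1668  0.0217] F [-0.3  0.4  0.7] op 0.212
[[0.008, 0.998, 0.054], [-0.004, 0.054, -0.999], [-1.0, 0.007, 0.004]] q [-0.4   0.51  1.71 -0.    0.91 -0.46]
tool shift units [ 0.08  0.18 -7.74] tooly yaw 3.1 tilt [ 0.008 -0.004 -1.   ]
fix rot [ 0.12  0.23 -0.43]
```

View pics/w11.png

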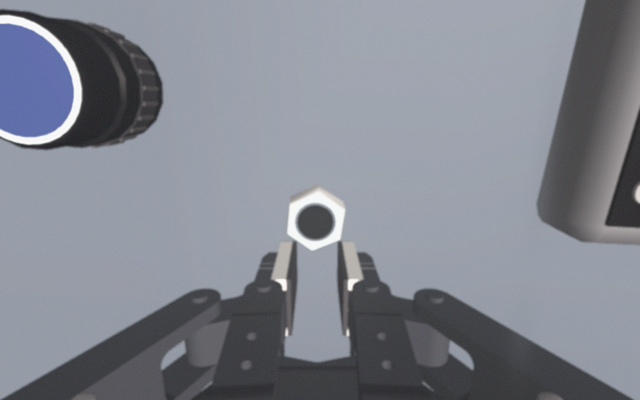

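>>> {"fn": "drive_tool", "kwargs": {"series": [[[0.1, 0, -0.1], [0, 0.2, -0.4]], [[0.02, 0.03, -0.3], [0, 0, 0]], [[0, 0.02, -0.33], [0, 0, 0]], [[0, 0, -0.33], [0, 0, 0]], [[0, 0, -0.33], [0, 0, 0]]]}}

```text
time: 10.45
eef_pos: [0.6458, -0.0895, 0.0157]
tcp_rot: [0.486, 0.514, -0.486, 0.514]
contact_force: [0.6, -0.1, 1.3]
opening: 0.212
```

```bash
python3 -c "
from h import *
plan([.635,.22,.016]);fix(3);look('wrist','w12',None,1)"
```

```text
t 10.45 p [ 0.6458 -0.0895  0.0157] F [ 0.6 -0.1  1.3] op 0.212
[[0.0, 0.998, 0.056], [0.0, 0.056, -0.998], [-1.0, 0.0, -0.0]] q [-0.29  0.5   1.75  0.    0.89 -0.35]
tool shift units [-0.    0.13 -6.19] tooly yaw 3.2 tilt [ 0.  0. -1.]
fix rot [ 0.22 -0.02 -0.02]
```

View pics/w12.png

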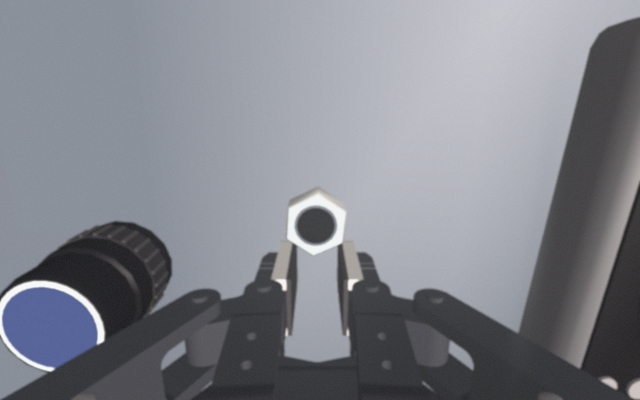

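>>> {"fn": "drive_tool", "kwargs": {"series": [[[0, 0, -0.33], [0, 0, 0]], [[0, 0, -0.35], [0, 0, 0]], [[0, 0, -0.35], [0, 0, 0]], [[0, 0, -0.35], [0, 0, 0]], [[0, 0, -0.35], [0, 0, 0]]]}}

```text
time: 11.0
eef_pos: [0.6396, 0.0063, 0.0155]
tcp_rot: [0.486, 0.515, -0.485, 0.513]
contact_force: [0.2, -1.3, -0.2]
opening: 0.209
```

>>> {"fn": "drive_tool", "kwargs": {"series": [[[0, 0, -0.35], [0, 0, 0]], [[0, 0, -0.35], [0, 0, 0]], [[0, 0, -0.35], [0, 0, 0]], [[-0.01, 0, -0.35], [0, 0, 0]], [[-0.01, 0, -0.3], [0, 0, 0]]]}}

```text
time: 11.5
eef_pos: [0.6334, 0.1, 0.0165]
tcp_rot: [0.485, 0.515, -0.485, 0.513]
contact_force: [-0.7, -0.6, 0.6]
opening: 0.215
```

```bash
python3 -c "
from h import *
plan([.635,.22,.0165]);fix(3);look('wrist','w13',None,1)"
```

```text
t 11.5 p [0.6334 0.1    0.0165] F [-0.7 -0.6  0.6] op 0.215
[[-0.001, 0.998, 0.058], [0.002, 0.058, -0.998], [-1.0, -0.001, -0.002]] q [-0.    0.48  1.78  0.    0.89 -0.06]
tool shift units [ 0.01  0.17 -2.39] tooly yaw 3.3 tilt [-0.001  0.002 -1.   ]
fix rot [ 0.33 -0.13  0.08]
```

View pics/w13.png

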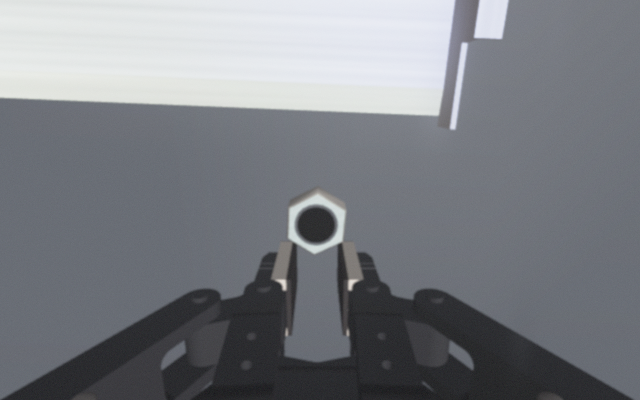

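>>> {"fn": "drive_tool", "kwargs": {"series": [[[0, 0.04, -0.3], [0, 0, 0]], [[0, 0.04, -0.3], [0, 0, 0]], [[0, 0.04, -0.3], [0, 0, 0]], [[0, 0.04, -0.3], [0, 0, 0]], [[0, 0.04, -0.3], [0, 0, 0]]]}}

```text
time: 12.05
eef_pos: [0.6393, 0.1825, 0.0169]
tcp_rot: [0.486, 0.515, -0.485, 0.513]
contact_force: [0.5, 0.4, 0.5]
opening: 0.209
```

>>> {"fn": "drive_tool", "kwargs": {"series": [[[0, 0.02, -0.3], [0, 0, 0]], [[0, 0, -0.2], [0, 0, 0]], [[0, 0, -0.1], [0, 0, 0]]]}}

```text
time: 12.35
eef_pos: [0.6386, 0.2169, 0.017]
tcp_rot: [0.485, 0.516, -0.484, 0.514]
contact_force: [0.6, -0.8, 0.5]
opening: 0.213
```

```bash
python3 -c "
from h import *
plan([.635,.22,.0165]);fix(3);look('wrist','w14',None,1)"
```

```text
t 12.35 p [0.6386 0.2169 0.017 ] F [ 0.6 -0.8  0.5] op 0.213
[[-0.001, 0.998, 0.06], [0.003, 0.06, -0.998], [-1.0, -0.001, -0.003]] q [0.18 0.54 1.69 0.   0.91 0.11]
tool shift units [ 0.01 -0.07 -0.07] tooly yaw 3.4 tilt [-0.001  0.003 -1.   ]
fix rot [ 0.42 -0.18  0.04]
```

View pics/w14.png

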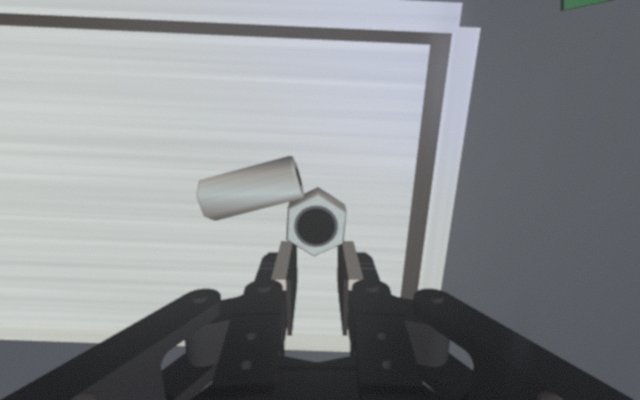

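Nut far is on the floor next to the standoff (wrist 316,225). Next is the near nut.

>>> {"fn": "drive_tool", "kwargs": {"series": [[[-0.1, 0, 0.4], [0, 0, 0]], [[-0.7, 0, 0.6], [4, 0, 0]], [[-0.6, -0.4, 0.7], [4, 0, 0]], [[-0.2, -0.55, 0.8], [4, 0, 0]], [[0, -0.6, 0.78], [3, 0, 0]]]}}

```text
time: 12.9
eef_pos: [0.5564, 0.0538, 0.1003]
tcp_rot: [0.55, 0.445, -0.548, 0.446]
contact_force: [0.6, -1.2, 0.5]
opening: 0.209
```

```bash
python3 -c "
from h import *
plan([.436,-.08,.06]);fix(-12)"
```

```text
t 12.9 p [0.5564 0.0538 0.1003] F [ 0.6 -1.2  0.5] op 0.209
[[0.003, 0.978, -0.206], [0.0, -0.206, -0.978], [-1.0, 0.003, -0.001]] q [-0.09  0.19  1.97  0.    0.98  0.12]
tool shift units [ 0.8  -1.81  3.12] tooly yaw -11.9 tilt [ 0.003  0.    -1.   ]
fix rot [ 0.09 -0.05 -0.19]
```

>>> {"fn": "drive_tool", "kwargs": {"series": [[[0, -0.45, 0.78], [0, 0, 0]], [[0, -0.45, 0.78], [0, 0, 0]], [[0, -0.45, 0.75], [0, 0, 0]], [[0.1, -0.25, 0.4], [0, 0, 0]], [[0.2, 0, 0.1], [0, 0, 0]]]}}

```text
time: 13.4
eef_pos: [0.4411, -0.0804, 0.0884]
tcp_rot: [0.554, 0.438, -0.55, 0.446]
contact_force: [0.2, 0.2, 0.1]
opening: 0.21
```

```bash
python3 -c "
from h import *
plan([.436,-.08,.016]);fix(-12);look('wrist','w15',None,1)"
```

```text
t 13.4 p [ 0.4411 -0.0804  0.0884] F [0.2 0.2 0.1] op 0.21
[[0.01, 0.976, -0.218], [-0.006, -0.218, -0.976], [-1.0, 0.011, 0.003]] q [-0.41 -0.03  2.24 -0.    0.92 -0.19]
tool shift units [ 1.45 -0.12  0.01] tooly yaw -12.6 tilt [ 0.01  -0.006 -1.   ]
fix rot [-0.62  0.19 -0.66]
```

View pics/w15.png

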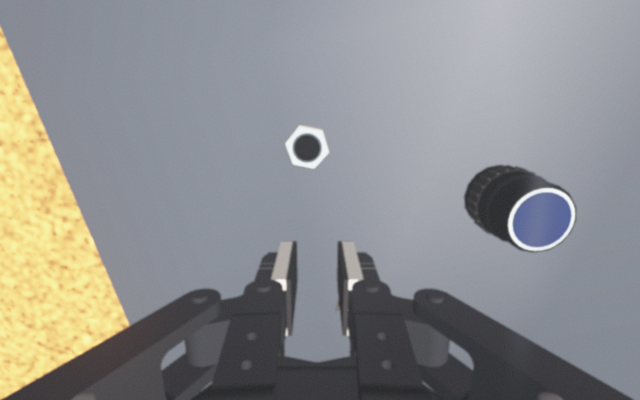

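>>> {"fn": "drive_tool", "kwargs": {"series": [[[0.35, -0.12, 0], [-0.6, 0.2, -0.6]], [[0.55, 0, 0], [0, 0, 0]], [[0.4, 0, 0], [0, 0, 0]], [[0.12, 0, 0], [0, 0, 0]], [[0, 0, 0], [0, 0, 0]]]}}

```text
time: 13.95
eef_pos: [0.4383, -0.0801, 0.014]
tcp_rot: [0.551, 0.444, -0.549, 0.445]
contact_force: [-0.1, 0.2, 0.2]
opening: 0.208
```

```bash
python3 -c "
from h import *
plan([.436,-.08,.016]);fix(-12);look('wrist','w16',None,1)"
```

```text
t 13.95 p [ 0.4383 -0.0801  0.014 ] F [-0.1  0.2  0.2] op 0.208
[[0.002, 0.978, -0.21], [0.0, -0.21, -0.978], [-1.0, 0.002, -0.001]] q [-0.41  0.12  2.26  0.    0.76 -0.2 ]
tool shift units [-0.04 -0.05  0.01] tooly yaw -12.1 tilt [ 0.002  0.    -1.   ]
fix rot [-0.14 -0.04 -0.11]
```

View pics/w16.png

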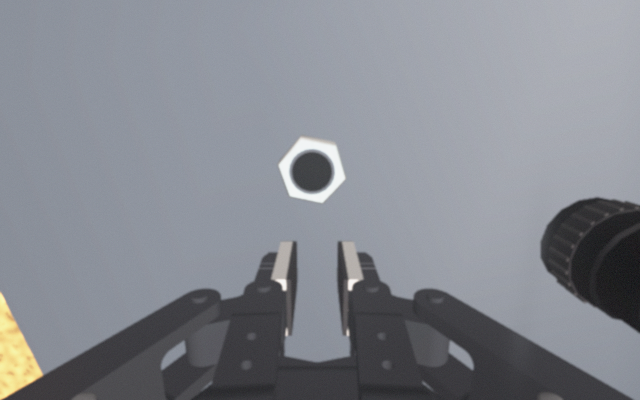

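>>> {"fn": "drive_tool", "kwargs": {"series": [[[-0.05, -0.03, -0.15], [0, 0, 0]], [[0, 0, -0.2], [0, 0, 0]], [[0, 0, -0.25], [0, 0, 0]], [[0, 0, -0.3], [0, 0, 0]], [[0, 0, -0.3], [0, 0, 0]]]}}

```text
time: 14.5
eef_pos: [0.4543, -0.0188, 0.022]
tcp_rot: [0.553, 0.44, -0.548, 0.447]
contact_force: [0.6, -0.2, 0.5]
opening: 0.206
```

>>> {"fn": "drive_tool", "kwargs": {"series": [[[0, 0, -0.3], [0, 0, 0]], [[0, 0, -0.3], [0, 0, 0]], [[0, 0, -0.3], [0, 0, 0]], [[0, 0, -0.3], [0, 0, 0]], [[0, 0, -0.3], [0, 0, 0]]]}}

```text
time: 15.0
eef_pos: [0.4741, 0.0616, 0.0277]
tcp_rot: [0.555, 0.438, -0.544, 0.451]
contact_force: [0.3, -0.8, -0.5]
opening: 0.212
```

```bash
python3 -c "
from h import *
plan([.5,.21,.0165]);fix(-12);look('wrist','w17',None,1)"
```

```text
t 15.0 p [0.4741 0.0616 0.0277] F [ 0.3 -0.8 -0.5] op 0.212
[[0.023, 0.978, -0.209], [-0.004, -0.209, -0.978], [-1.0, 0.024, -0.001]] q [-0.08  0.15  2.19 -0.    0.78  0.13]
tool shift units [ 0.22 -0.12 -3.01] tooly yaw -12.0 tilt [ 0.023 -0.004 -1.   ]
fix rot [-0.05 -0.05 -1.35]
```

View pics/w17.png

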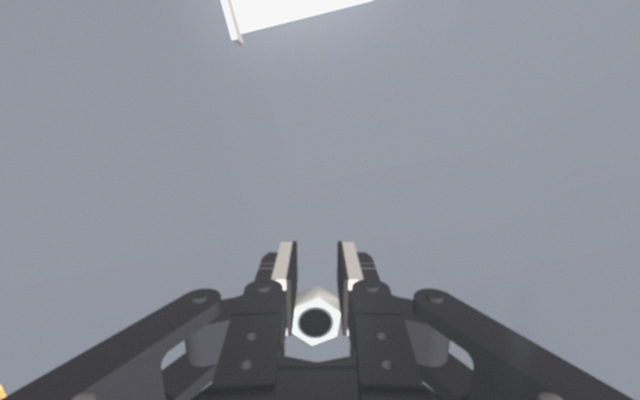

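The tool crept up to z=0.028, and the fingers passed over the nut without measurable force. The nut is now behind the tips at (316,322). I'll locate it, back off above it and retry with the height corrected.

```bash
python3 -c "
from h import *
c=ctrl.read_camera('wrist');s=ctrl.get_state()
print('nut',ray(c,316,322,.015)); n=ray(c,316,322,.015)
d=np.array([.208,.978,0]);plan(np.array([n[0],n[1],.05])-.045*d)"
```

```text
nut [0.46780223 0.0296101  0.015     ]
t 15.1 p [0.4744 0.062  0.0278] F [0.2 0.  0.5] op 0.208
[[0.024, 0.978, -0.207], [-0.004, -0.206, -0.978], [-1.0, 0.024, -0.001]] q [-0.08  0.15  2.19 -0.    0.78  0.13]
tool shift units [-0.45  0.01  1.56] tooly yaw -11.9 tilt [ 0.024 -0.004 -1.   ]
```

>>> {"fn": "drive_tool", "kwargs": {"series": [[[-0.5, 0, 0], [0, 0, -1.3]], [[-0.3, 0, 0.5], [0, 0, 0]], [[0, 0, 0.6], [0, 0, 0]], [[0, 0, 0.5], [0, 0, 0]], [[0, 0, 0], [0, 0, 0]]]}}

```text
time: 15.6
eef_pos: [0.4579, -0.0172, 0.0725]
tcp_rot: [0.549, 0.445, -0.546, 0.449]
contact_force: [0.3, 0.0, -0.2]
opening: 0.208
```

```bash
python3 -c "
from h import *
n=np.array([.4678,.0296,.016])
d=np.array([.208,.978,0]);plan(n-.047*d);fix(-12);look('wrist','w18',None,1)"
```

```text
t 15.6 p [ 0.4579 -0.0172  0.0725] F [ 0.3  0.  -0.2] op 0.208
[[0.006, 0.98, -0.2], [-0.002, -0.2, -0.98], [-1.0, 0.006, 0.0]] q [-0.26  0.02  2.22 -0.    0.89 -0.06]
tool shift units [ 1.13 -0.01 -0.02] tooly yaw -11.5 tilt [ 0.006 -0.002 -1.   ]
fix rot [ 0.48  0.02 -0.36]
```

View pics/w18.png

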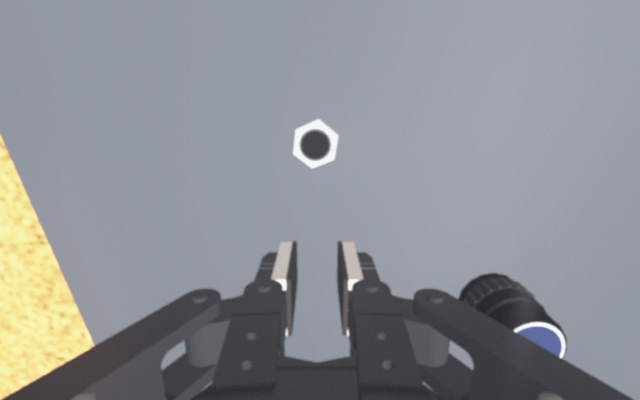

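>>> {"fn": "drive_tool", "kwargs": {"series": [[[0.35, 0, 0.05], [0.4, 0, -0.3]], [[0.4, 0, 0], [0, 0, 0]], [[0.25, 0, 0], [0, 0, 0]], [[0.08, 0, 0], [0, 0, 0]], [[0, 0, 0], [0, 0, 0]]]}}

```text
time: 16.15
eef_pos: [0.4592, -0.0166, 0.0183]
tcp_rot: [0.55, 0.445, -0.548, 0.447]
contact_force: [0.3, 0.4, 0.1]
opening: 0.21
```

```bash
python3 -c "
from h import *
plan([.505,.21,.0165]);fix(-12)"
```

```text
t 16.15 p [ 0.4592 -0.0166  0.0183] F [0.3 0.4 0.1] op 0.21
[[0.005, 0.979, -0.205], [0.0, -0.205, -0.979], [-1.0, 0.004, -0.001]] q [-0.26  0.14  2.23  0.    0.77 -0.05]
tool shift units [ 0.04 -0.04 -4.62] tooly yaw -11.8 tilt [ 0.005  0.    -1.   ]
fix rot [ 0.15 -0.06 -0.25]
```

>>> {"fn": "drive_tool", "kwargs": {"series": [[[0.06, 0, -0.12], [0, 0, -0.2]], [[0.03, 0, -0.22], [0, 0, -0.2]], [[0.03, 0, -0.25], [0, 0, -0.2]], [[0.03, 0, -0.25], [0, 0, -0.2]], [[0.03, 0, -0.25], [0, 0, -0.2]]]}}

```text
time: 16.65
eef_pos: [0.4733, 0.0404, 0.0113]
tcp_rot: [-0.547, -0.448, 0.551, -0.443]
contact_force: [-3.3, -7.3, 12.0]
opening: 0.211
```

```bash
python3 -c "
from h import *
plan([.505,.21,.0165]);fix(-12);look('wrist','w19',None,1)"
```

```text
t 16.65 p [0.4733 0.0404 0.0113] F [-3.3 -7.3 12. ] op 0.211
[[-0.009, 0.979, -0.206], [0.002, -0.206, -0.979], [-1.0, -0.01, -0.0]] q [-0.13  0.19  2.18  0.    0.78  0.08]
tool shift units [-0.1  -0.08 -3.45] tooly yaw -11.9 tilt [-0.009  0.002 -1.   ]
fix rot [ 0.13 -0.03  0.55]
```

View pics/w19.png

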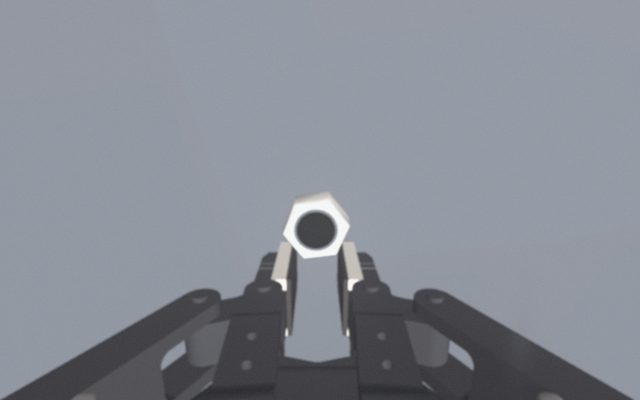

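>>> {"fn": "drive_tool", "kwargs": {"series": [[[-0.08, 0, -0.1], [0, 0, 0.5]], [[-0.02, 0, -0.2], [0, 0, 0]], [[0, 0, -0.25], [0, 0, 0]]]}}

```text
time: 17.0
eef_pos: [0.4797, 0.0709, 0.0167]
tcp_rot: [0.549, 0.446, -0.548, 0.445]
contact_force: [-0.2, -0.4, -0.1]
opening: 0.21
```

```bash
python3 -c "
from h import *
plan([.505,.21,.0165]);fix(-12)"
```

```text
t 17.0 p [0.4797 0.0709 0.0167] F [-0.2 -0.4 -0.1] op 0.21
[[0.0, 0.979, -0.205], [0.002, -0.205, -0.979], [-1.0, -0.0, -0.002]] q [-0.06  0.19  2.17  0.    0.78  0.14]
tool shift units [ 0.01 -0.07 -2.83] tooly yaw -11.8 tilt [ 0.     0.002 -1.   ]
fix rot [ 0.16 -0.09  0.  ]
```

>>> {"fn": "drive_tool", "kwargs": {"series": [[[0.01, 0, -0.28], [0, 0, 0]], [[0.01, 0, -0.3], [0, 0, 0]], [[0.01, 0, -0.3], [0, 0, 0]]]}}

```text
time: 17.3
eef_pos: [0.4891, 0.1172, 0.0156]
tcp_rot: [0.55, 0.446, -0.549, 0.445]
contact_force: [-0.0, -0.5, 0.7]
opening: 0.209
```

```bash
python3 -c "
from h import *
plan([.505,.21,.0165]);fix(-12);look('wrist','w20',None,1)"
```

```text
t 17.3 p [0.4891 0.1172 0.0156] F [-0.  -0.5  0.7] op 0.209
[[0.001, 0.978, -0.206], [0.002, -0.206, -0.978], [-1.0, 0.0, -0.002]] q [0.03 0.23 2.12 0.   0.79 0.24]
tool shift units [-0.02 -0.07 -1.88] tooly yaw -11.9 tilt [ 0.001  0.002 -1.   ]
fix rot [ 0.09 -0.11 -0.03]
```

View pics/w20.png

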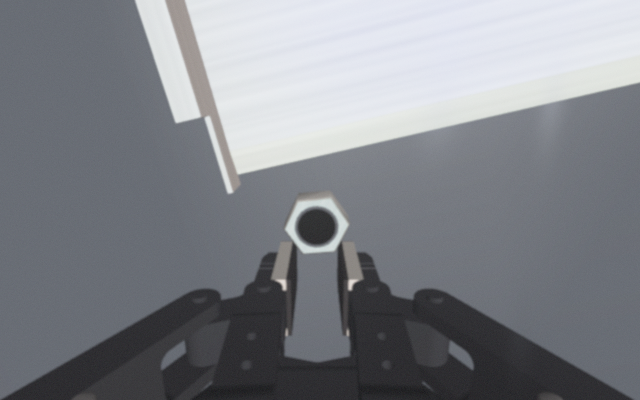

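>>> {"fn": "drive_tool", "kwargs": {"series": [[[-0.01, 0.02, -0.3], [0, 0, 0]], [[-0.02, 0.02, -0.3], [0, 0, 0]], [[0, 0.02, -0.3], [0, 0, 0]]]}}

```text
time: 17.65
eef_pos: [0.5013, 0.1643, 0.0169]
tcp_rot: [0.55, 0.446, -0.548, 0.445]
contact_force: [0.2, -0.9, 0.6]
opening: 0.21
```

>>> {"fn": "drive_tool", "kwargs": {"series": [[[0, 0.02, -0.3], [0, 0, 0]], [[0, 0.02, -0.3], [0, 0, 0]], [[0, 0, -0.2], [0, 0, 0]], [[0, 0, -0.1], [0, 0, 0]]]}}

```text
time: 18.05
eef_pos: [0.5138, 0.213, 0.017]
tcp_rot: [0.549, 0.447, -0.548, 0.445]
contact_force: [-0.1, -0.3, 0.3]
opening: 0.207
```

```bash
python3 -c "
from h import *
plan([.505,.21,.0165]);fix(-12);look('wrist','w21',None,1)"
```

```text
t 18.05 p [0.5138 0.213  0.017 ] F [-0.1 -0.3  0.3] op 0.207
[[0.0, 0.979, -0.204], [0.003, -0.204, -0.979], [-1.0, -0.0, -0.003]] q [0.21 0.32 2.   0.   0.82 0.41]
tool shift units [ 0.01 -0.16  0.09] tooly yaw -11.8 tilt [ 0.     0.003 -1.   ]
fix rot [ 0.21 -0.15  0.01]
```

View pics/w21.png

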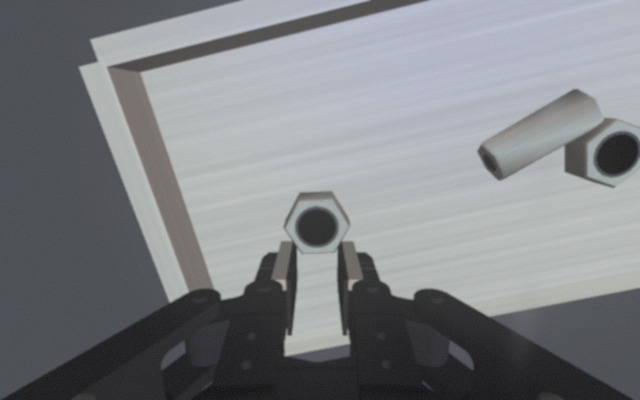

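Nut near is on the floor (316,227). The last part is the near standoff.

>>> {"fn": "drive_tool", "kwargs": {"series": [[[-0.1, 0, 0.4], [0, 0, 0]], [[-0.7, 0, 0.6], [2, 0, 0]], [[-0.6, 0, 0.7], [2, 0, 0]], [[-0.2, 0, 0.95], [2, 0, 0]], [[0, 0, 0.98], [2, 0, 0]]]}}

```text
time: 18.6
eef_pos: [0.467, 0.0359, 0.0987]
tcp_rot: [0.578, 0.408, -0.577, 0.408]
contact_force: [0.2, 0.2, 0.6]
opening: 0.211
```

```bash
python3 -c "
from h import *
plan([.442,-.206,.06]);fix(-20)"
```

```text
t 18.6 p [0.467  0.0359 0.0987] F [0.2 0.2 0.6] op 0.211
[[0.0, 0.942, -0.334], [0.001, -0.334, -0.942], [-1.0, 0.0, -0.001]] q [-0.14  0.    2.18  0.    0.96  0.2 ]
tool shift units [0.77 1.15 4.73] tooly yaw -19.5 tilt [ 0.     0.001 -1.   ]
fix rot [ 0.46 -0.06 -0.  ]
```

>>> {"fn": "drive_tool", "kwargs": {"series": [[[0, 0.35, 0.9], [0.4, 0, 0]], [[0, 0.3, 0.93], [0, 0, 0]], [[0, 0.25, 0.93], [0, 0, 0]], [[0, 0.25, 0.9], [0, 0, 0]], [[0.1, 0.15, 0.6], [0, 0, 0]]]}}

```text
time: 19.1
eef_pos: [0.4524, -0.1972, 0.0964]
tcp_rot: [0.581, 0.403, -0.579, 0.407]
contact_force: [1.5, -0.0, 0.5]
opening: 0.207
```

```bash
python3 -c "
from h import *
plan([.442,-.206,.016]);fix(-20);look('wrist','w22',None,1)"
```

```text
t 19.1 p [ 0.4524 -0.1972  0.0964] F [ 1.5 -0.   0.5] op 0.207
[[0.006, 0.939, -0.345], [-0.003, -0.345, -0.939], [-1.0, 0.007, 0.001]] q [-0.62  0.06  2.13  0.    0.95 -0.27]
tool shift units [ 1.61 -0.15  0.24] tooly yaw -20.2 tilt [ 0.006 -0.003 -1.   ]
fix rot [-0.16  0.03 -0.39]
```

View pics/w22.png

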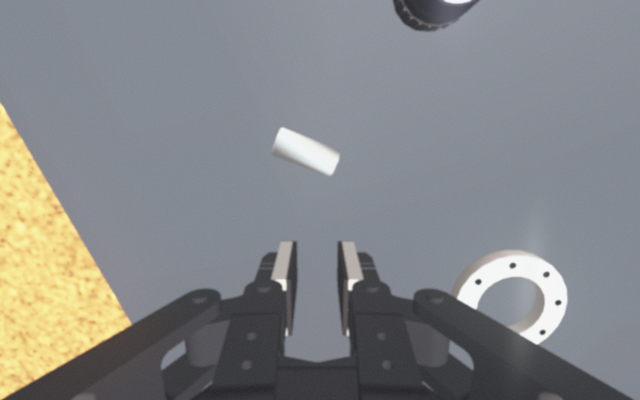

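>>> {"fn": "drive_tool", "kwargs": {"series": [[[0.4, -0.25, 0.1], [4, 0, -0.4]], [[0.55, 0, 0.1], [4, 0, 0]], [[0.45, 0, 0], [0, 0, 0]], [[0.15, 0, 0], [0, 0, 0]], [[0, 0, 0], [0, 0, 0]]]}}

```text
time: 19.65
eef_pos: [0.4353, -0.2097, 0.017]
tcp_rot: [-0.609, -0.357, 0.61, -0.36]
contact_force: [-0.1, -0.4, -0.1]
opening: 0.209
```

```bash
python3 -c "
from h import *
plan([.442,-.206,.016]);fix(-28);look('wrist','w23',None,1)"
```

```text
t 19.65 p [ 0.4353 -0.2097  0.017 ] F [-0.1 -0.4 -0.1] op 0.209
[[0.0, 0.874, -0.486], [-0.004, -0.486, -0.874], [-1.0, 0.002, 0.003]] q [-0.66  0.19  2.17 -0.    0.78 -0.15]
tool shift units [ 0.02  0.08 -0.13] tooly yaw -29.1 tilt [ 0.    -0.004 -1.   ]
fix rot [-1.09  0.18 -0.12]
```

View pics/w23.png

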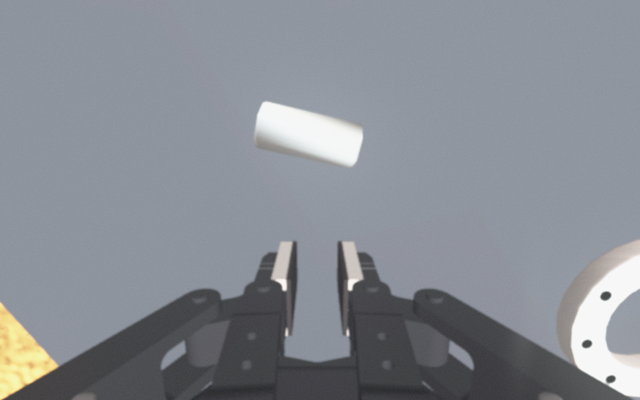

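>>> {"fn": "drive_tool", "kwargs": {"series": [[[0.02, -0.06, -0.2], [0, 0, 0]], [[0.01, 0, -0.25], [0, 0, 0]], [[0.01, 0, -0.25], [0, 0, 0]], [[0.01, 0, -0.25], [0, 0, 0]]]}}

```text
time: 20.1
eef_pos: [0.4597, -0.1652, 0.0184]
tcp_rot: [0.61, 0.355, -0.609, 0.362]
contact_force: [-0.1, -0.0, 0.2]
opening: 0.213
```

```bash
python3 -c "
from h import *
plan([.55,.195,.016]);fix(-13);look('wrist','w24',None,1)"
```

```text
t 20.1 p [ 0.4597 -0.1652  0.0184] F [-0.1 -0.   0.2] op 0.213
[[0.007, 0.874, -0.487], [-0.008, -0.487, -0.874], [-1.0, 0.01, 0.004]] q [-0.55  0.19  2.16 -0.    0.78 -0.04]
tool shift units [ 0.   -1.93 -7.17] tooly yaw -29.1 tilt [ 0.007 -0.008 -1.   ]
fix rot [-16.12   0.29  -0.54]
```

View pics/w24.png

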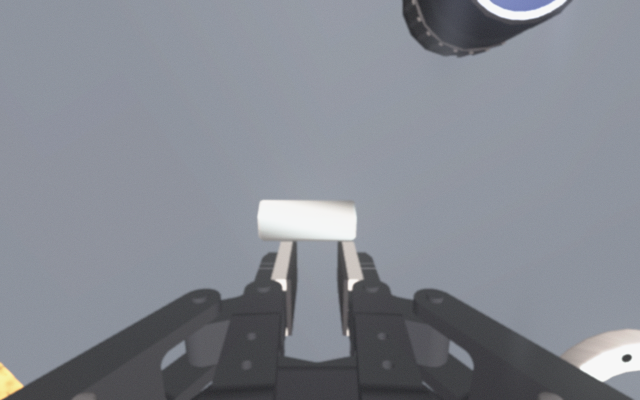

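>>> {"fn": "drive_tool", "kwargs": {"series": [[[0.05, -0.02, -0.22], [-3, 0, -0.4]], [[0.01, -0.02, -0.25], [-3, 0, 0]], [[0.01, -0.02, -0.25], [-3, 0, 0]], [[0.01, -0.02, -0.25], [-3, 0, 0]]]}}

```text
time: 20.55
eef_pos: [0.4816, -0.1178, 0.0178]
tcp_rot: [-0.564, -0.421, 0.565, -0.43]
contact_force: [-1.0, -2.5, 4.8]
opening: 0.208
```

```bash
python3 -c "
from h import *
plan([.55,.195,.016]);fix(-13);look('wrist','w25',None,1)"
```

```text
t 20.55 p [ 0.4816 -0.1178  0.0178] F [-1.  -2.5  4.8] op 0.208
[[0.008, 0.961, -0.276], [-0.012, -0.276, -0.961], [-1.0, 0.01, 0.009]] q [-0.44  0.21  2.15 -0.01  0.78 -0.15]
tool shift units [-0.03 -0.41 -6.39] tooly yaw -16.0 tilt [ 0.008 -0.012 -1.   ]
fix rot [-3.    0.54 -0.59]
```

View pics/w25.png

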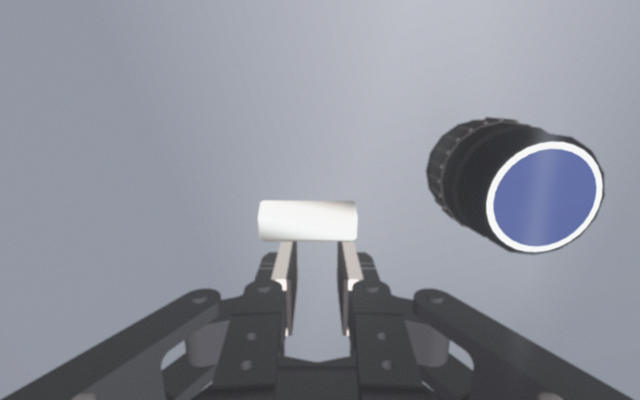

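>>> {"fn": "drive_tool", "kwargs": {"series": [[[0.02, -0.02, -0.22], [-3, 0.5, -0.6]], [[0.01, -0.02, -0.25], [-2, 0, 0]], [[0.01, 0, -0.25], [-1, 0, 0]], [[0.01, 0, -0.25], [0, 0, 0]]]}}

```text
time: 21.0
eef_pos: [0.492, -0.0669, 0.0164]
tcp_rot: [0.54, 0.456, -0.539, 0.458]
contact_force: [-0.3, -1.8, 4.6]
opening: 0.206
```

```bash
python3 -c "
from h import *
plan([.55,.195,.016]);fix(-10);look('wrist','w26',None,1)"
```

```text
t 21.0 p [ 0.492  -0.0669  0.0164] F [-0.3 -1.8  4.6] op 0.206
[[0.003, 0.986, -0.164], [-0.003, -0.164, -0.986], [-1.0, 0.003, 0.002]] q [-0.34  0.21  2.14 -0.    0.78 -0.17]
tool shift units [-0.    0.28 -5.36] tooly yaw -9.5 tilt [ 0.003 -0.003 -1.   ]
fix rot [ 0.54  0.14 -0.19]
```

View pics/w26.png

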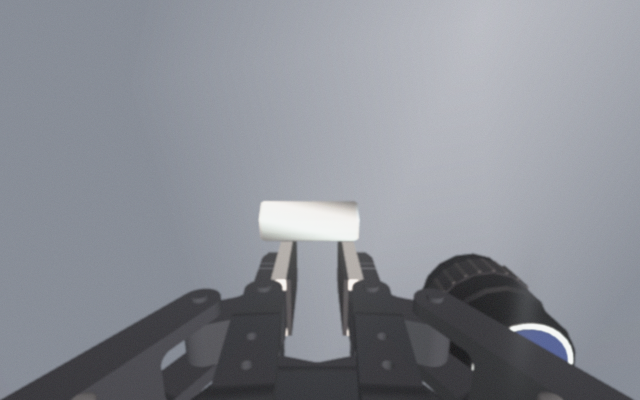

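>>> {"fn": "drive_tool", "kwargs": {"series": [[[0.01, 0, -0.25], [0.5, 0, -0.2]], [[0.01, 0, -0.28], [0, 0, 0]], [[0.01, 0, -0.28], [0, 0, 0]], [[0.01, 0, -0.28], [0, 0, 0]], [[0.01, 0, -0.28], [0, 0, 0]]]}}

```text
time: 21.55
eef_pos: [0.5008, 0.0063, 0.0113]
tcp_rot: [-0.54, -0.456, 0.544, -0.453]
contact_force: [-0.2, -5.0, 7.4]
opening: 0.212
```

```bash
python3 -c "
from h import *
plan([.55,.195,.016]);fix(-10)"
```

```text
t 21.55 p [0.5008 0.0063 0.0113] F [-0.2 -5.   7.4] op 0.212
[[-0.007, 0.985, -0.174], [-0.001, -0.174, -0.985], [-1.0, -0.007, 0.002]] q [-0.19  0.24  2.12 -0.    0.79 -0.01]
tool shift units [-0.1   0.31 -3.89] tooly yaw -10.0 tilt [-0.007 -0.001 -1.   ]
fix rot [-0.05  0.11  0.41]
```

Too low now, so I'm raising it before the ramp.

>>> {"fn": "drive_tool", "kwargs": {"series": [[[-0.1, 0, -0.15], [0, 0, 0.4]], [[-0.02, 0, -0.25], [0, 0, 0]], [[0, 0.02, -0.28], [0, 0, 0]]]}}

```text
time: 21.85
eef_pos: [0.5051, 0.043, 0.0156]
tcp_rot: [-0.541, -0.455, 0.544, -0.452]
contact_force: [0.8, -0.3, 0.9]
opening: 0.21
```

```bash
python3 -c "
from h import *
plan([.55,.195,.016]);fix(-10);look('wrist','w27',None,1)"
```

```text
t 21.85 p [0.5051 0.043  0.0156] F [ 0.8 -0.3  0.9] op 0.21
[[-0.006, 0.984, -0.176], [0.0, -0.176, -0.984], [-1.0, -0.006, 0.001]] q [-0.12  0.24  2.11 -0.    0.8   0.06]
tool shift units [-0.01  0.35 -3.15] tooly yaw -10.1 tilt [-0.006  0.    -1.   ]
fix rot [-0.14  0.04  0.32]
```

View pics/w27.png

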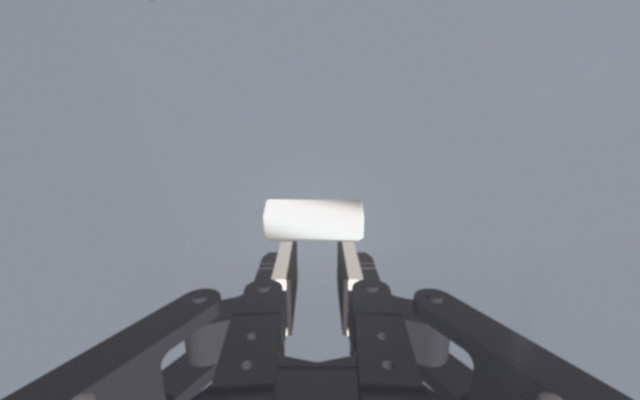

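>>> {"fn": "drive_tool", "kwargs": {"series": [[[0, 0, -0.28], [2, 0, 0.3]], [[0, 0, -0.28], [2, 0, 0]], [[-0.01, 0, -0.28], [2, 0, 0]], [[-0.01, 0, -0.28], [0, 0, 0]]]}}

```text
time: 22.3
eef_pos: [0.5158, 0.1025, 0.0141]
tcp_rot: [-0.564, -0.426, 0.567, -0.422]
contact_force: [0.1, 0.1, 0.5]
opening: 0.21
```

```bash
python3 -c "
from h import *
plan([.55,.195,.0165]);fix(-16);look('wrist','w28',None,1)"
```

```text
t 22.3 p [0.5158 0.1025 0.0141] F [0.1 0.1 0.5] op 0.21
[[-0.006, 0.96, -0.281], [0.001, -0.281, -0.96], [-1.0, -0.006, 0.001]] q [0.   0.28 2.06 0.   0.81 0.29]
tool shift units [-0.05  0.14 -1.97] tooly yaw -16.3 tilt [-0.006  0.001 -1.   ]
fix rot [-0.33  0.04  0.35]
```

View pics/w28.png

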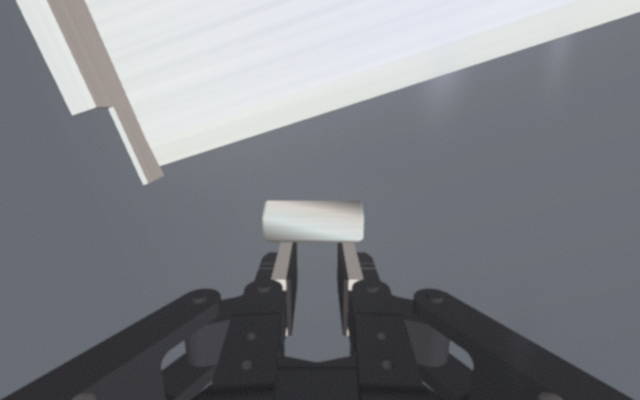

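Raise to about 0.017 for the ramp and continue.

>>> {"fn": "drive_tool", "kwargs": {"series": [[[-0.06, 0, -0.25], [0, 0, 0.4]], [[-0.02, 0, -0.25], [0, 0, 0]], [[-0.01, 0, -0.25], [0, 0, 0]]]}}

```text
time: 22.65
eef_pos: [0.5267, 0.1421, 0.0184]
tcp_rot: [0.566, 0.424, -0.566, 0.425]
contact_force: [1.0, -0.3, -0.4]
opening: 0.209
```

>>> {"fn": "drive_tool", "kwargs": {"series": [[[0, 0, -0.28], [0, 0, 0]], [[0, 0, -0.28], [0, 0, 0]], [[0, 0, -0.25], [0, 0, 0]], [[0, 0, -0.15], [0, 0, 0]]]}}

```text
time: 23.05
eef_pos: [0.5426, 0.1926, 0.0197]
tcp_rot: [0.566, 0.424, -0.565, 0.426]
contact_force: [0.3, -1.2, -0.5]
opening: 0.211
```

```bash
python3 -c "
from h import *
plan([.55,.195,.0165]);fix(-16);look('wrist','w29',None,1)"
```

```text
t 23.05 p [0.5426 0.1926 0.0197] F [ 0.3 -1.2 -0.5] op 0.211
[[0.003, 0.961, -0.278], [-0.001, -0.278, -0.961], [-1.0, 0.003, -0.0]] q [ 0.17  0.35  1.95 -0.    0.84  0.45]
tool shift units [ 0.06  0.13 -0.09] tooly yaw -16.1 tilt [ 0.003 -0.001 -1.   ]
fix rot [-0.15 -0.   -0.16]
```

View pics/w29.png

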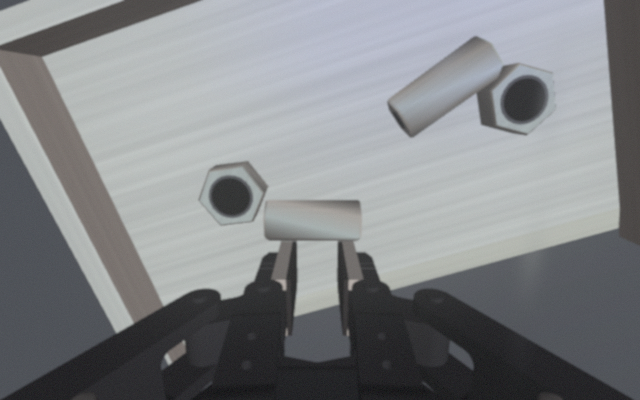

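>>> {"fn": "drive_tool", "kwargs": {"series": [[[0.02, 0.02, -0.2], [0, 0, 0]], [[0.01, 0.02, -0.2], [0, 0, 0]], [[0, 0, -0.05], [0, 0, 0]], [[0, 0, 0.3], [0, 0, 0]], [[-0.6, 0, 0.5], [0, 0, 0]]]}}

```text
time: 23.6
eef_pos: [0.5373, 0.1768, 0.0451]
tcp_rot: [-0.562, -0.427, 0.567, -0.426]
contact_force: [-0.2, 0.0, -1.1]
opening: 0.211
```

>>> {"fn": "drive_tool", "kwargs": {"series": [[[-0.9, 0, 0.4], [0, 0, 0]], [[-0.7, -0.3, 0.6], [0, 0, 0]], [[-0.4, -0.4, 0.8], [0, 0, 0]], [[0, -0.4, 0.9], [0, 0, 0]], [[0, -0.4, 0.9], [0, 0, 0]]]}}

```text
time: 24.1
eef_pos: [0.4138, 0.0173, 0.1505]
tcp_rot: [-0.563, -0.425, 0.565, -0.427]
contact_force: [0.7, -1.2, -0.3]
opening: 0.208
```

>>> {"fn": "drive_tool", "kwargs": {"series": [[[0, 0.2, 0.95], [0, 0, 0]], [[0, 0.2, 0.95], [0, 0, 0]], [[0, 0.3, 0.9], [0, 0, 0]], [[0, 0.3, 0.8], [0, 0, 0]], [[0, 0, 0], [0, 0, 0]]]}}

```text
time: 24.6
eef_pos: [0.4023, -0.1796, 0.1487]
tcp_rot: [-0.565, -0.422, 0.567, -0.426]
contact_force: [0.8, 0.0, -0.4]
opening: 0.208
```

```bash
python3 -c "
from h import *
st();c=look('top','t30',None,1.25);look('side','s30',None,1.25)"
```

```text
t 24.6 p [ 0.4023 -0.1796  0.1487] F [ 0.8  0.  -0.4] op 0.208
[[-0.0, 0.96, -0.281], [-0.006, -0.281, -0.96], [-1.0, 0.002, 0.005]] q [-0.65 -0.15  2.22 -0.01  1.07 -0.36]
```

View pics/t30.png

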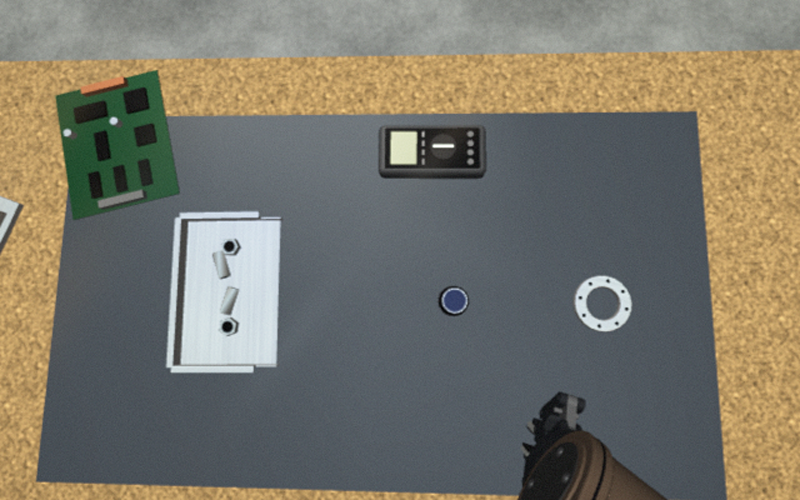

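View pics/s30.png

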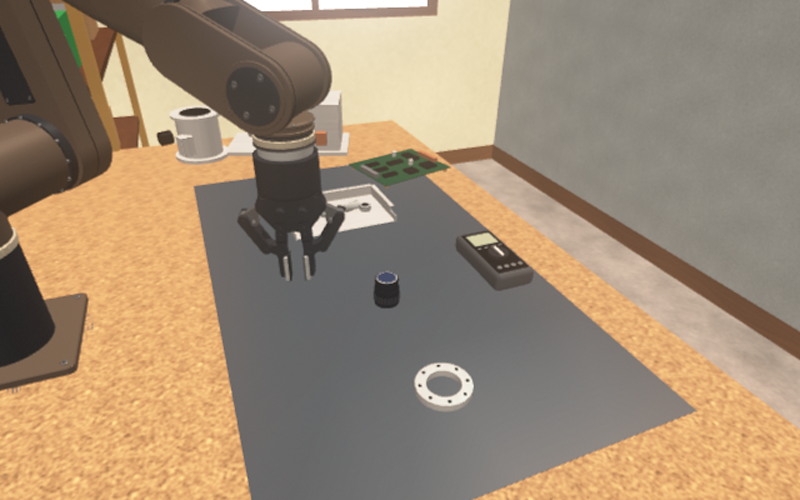

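All four parts are on the tray floor: nuts at (231,246) and (228,327), standoffs at (221,265) and (230,300). The ramp starts at px ≈267. Before handing in I'll compare the bystanders with the first picture.

```bash
python3 -c "
from h import *
c=ctrl.read_camera('top');a=cv2.imread('pics/top0.png');b=c['img'][:,:,::-1]
for n,(x0,y0,x1,y1) in dict(lens=(345,220,385,260),flange=(452,212,512,272),meter=(298,95,394,147)).items():
    A=cv2.cvtColor(a[y0:y1,x0:x1],6).astype(np.float32);B=cv2.cvtColor(np.ascontiguousarray(b[y0:y1,x0:x1]),6).astype(np.float32)
    print(n,'shift px',np.round(cv2.phaseCorrelate(A,B)[0],2),'mean diff',round(float(abs(A-B).mean()),1))
for p in [(231,246),(221,265),(230,300),(228,327)]: print(np.round(ray(c,p[0]/1.25,p[1]/1.25,.012)[:2],3))
print(ctrl.sign_off()); st()"
```

```text
lens shift px [-0.07  0.01] mean diff 2.6
flange shift px [0.03 0.03] mean diff 2.6
meter shift px [-0.    0.06] mean diff 2.7
[0.636 0.234]
[0.608 0.248]
[0.556 0.231]
[0.516 0.232]
the job is handed in; nothing more can be done
None
the job is handed in; nothing more can be done
```

I swept both hex nuts and both hex standoffs across the mat and up the ramp with the fingertips, without picking any of them up. I handed the job in at about 25 s.

**Final positions:** in the last top picture all four lie on the tray's flat floor. Their centres are at world y ≈ 0.231–0.248 m, and the ramp ends at about 0.178 m, so each is fully past it.

**Bystanders:** the lens, flange ring and multimeter shifted less than 0.1 px between the first and last top pictures. The arm was raised clear of everything at hand-in.

**What went wrong:**
- On the first push of the near nut the tool drifted up, and the fingers passed over it. I went back and pushed it in again.
- The fingertips scraped the mat twice, with readings up to about 12 N upward. The highest reading returned by any move was about 14 N, far below the limits, though readings came only at the end of each move.

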